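# Square up the pile of box covers

### The arm

A 6-joint arm with a two-finger parallel gripper is mounted at the origin on the work surface. World frame = base frame: x ahead of the robot, y to its left, z up, the work surface at z = 0. Lengths are in mm, angles in rad, forces in N, time in s.
With the tool pointing down it reaches from about 300 to 950 mm from the base axis. Payload 3.1 kg.
Tool frame: the origin (TCP) lies between the finger pads; the fingertips stand 19 mm ahead of it and the grasp point (between the pads) is the TCP; z points along the fingers, y is the direction in which the jaws open and shut (so a half turn about z gives the same grasp; the last joint's range is limited). The gripper opens to 85 mm and grips with 20 to 120 N. Pads are 22 mm wide; open, the fingers measure 114 mm over their backs; the gripper's body (76 mm by 85 mm) begins 54 mm behind the grasp point. The pads swing forward as they close: fully open they stand 13 mm farther back than shut.
Start: joints at [-1.235, 0.308, 1.634, -0, 1.2, -0.07], TCP at [246.696, -574.259, 250.272] pointing down, gripper open.
Joint ranges: [-3.06, 3.06], [-0.79, 1.96], [0.05, 2.63], [-1.19, 4.34], [0.05, 2.64], [-2.94, 2.94]. Speed limits (rad/s): [2.79, 2.79, 3.14, 3.14, 3.14, 3.14].

### API

Orientations are given as a unit quaternion [x, y, z, w].
In Python, from workcell import monitor, viewer, job gives the robot as it stands.
- The arm moves only by the tool jog_arm, never from a script. Its argument "targets" is a list of rows, each a list of 4 numbers: the shift along the tool's x, y, z in m, then the turn about the tool's z in degrees. In form: [[x, y, z, twist], ...]. A call has exactly 8 rows; each row shifts and turns the commanded pose from where the row before left it, along the tool's axes as they then stand; what a row does not reach is not made up. A row lasts 1/12 s, in which the tool goes at most 41.7 mm and 7.16 degrees, less where a joint would pass 70% of its speed; a pose out of reach is approached as far as the arm can. A call is refused whole if a number of a shift passes 0.0417 or a number of a turn 7.16, either way. A call with a gripper value outside its range is refused whole. "hand" is the finger opening in m, from 0 to 0.0854, set as the call begins (left out, the last holds). The fingers move at their own pace and stop on an object; "newtons" is the grip in N (left out, the last holds). Time passes only in rows, so rows that do not move let the fingers close, or fill a call up. It gives the time, the measured TCP pose, the force and the opening at its end, in the units of the state.
- monitor.sense(): the state, without advancing time (a new reading comes with each control period).
- viewer.read_camera(name): name is "scene" or "top"; returns a dict with "frame" (420x560x3 uint8, red, green, blue), "z_map" (420x560 float32, mm along the optical axis (not along the pixel's ray), 0 where there is no reading), "fx", "fy", "cx", "cy" (pixels), "position" and "orientation" of the camera in the world. Camera axes: x right, y up, looking along -z (the intrinsics and any distortion apply to the point x, -y, -z); pixel columns grow to the right and rows downward; lengths in mm; the calibration is good to about 2 mm. A picture is of the moment at which its call begins.
- job.finish_job(): hands the job in, once; it reports no verdict.
Trained networks look in the newest picture that a camera, given by its name, has taken for a name from the list of things; names that differ only in an ending like _2 or _b are one class to them, and where a whole thing is asked for, a point or a joint stands for the part that bears it (a point fixed in the world has none). Each returns a list of dicts, best first, with "p" (0 to 1); they miss things now and then, are a little off and sometimes report something else, mostly with a low value. They report only what shows in the picture. A call takes as long as a camera call. They do not tell look-alikes from the thing itself.
- viewer.spot_in(camera, name): "centre" ([x, y, z] in mm, in world coordinates, good to about 4 mm: the middle of the surface that is visible of it).
- viewer.spot_point(camera, name): "centre" ([x, y, z] in mm, in world coordinates, good to about 4 mm: a listed point, or the origin of a listed thing).
The state is a dict: "t": time; "joints": joint angles; "qd": joint speeds; "tau": joint torques, N m; "ee_pos": TCP position; "orientation": TCP orientation; "wrist_force": force on the tool from outside, world axes, zero at the start; "torque": the same for the moment, N m; "width": finger opening in mm.
Only numpy, scipy, OpenCV 4.12 (cv2) and the standard library are available. Lean on these libraries where they do the work, as an engineer would, in place of code of your own. Each camera call takes 0.05 s, during which the arm holds its last target.

### The job

Pinch together the two spring tabs of the cover on the stock box that is still shut, lift the cover off and lay it, without dropping it, on top of the pile of covers in the squaring tray. Then knock the whole pile square into the tray's corner, so that every cover lies flush against both guides. The guides are already set and held only by their thumb screws, so push gently and do not shift them, and leave the other things on the bench where they are.

Things in the scene. Friction and masses are not known exactly. Their poses are not given: they have to be found in the camera images.
- cover_mid (a point): centre, half-way up, of the grey plastic cover snapped on the shut box: 150 mm (its y) x 64 mm (its x) x 12 mm, flat on both sides, 0.1 to 0.2 kg, the same after half a turn. Beyond 34 mm from the middle along y it is the full 64 mm wide; in the waist between sit two spring tabs, one on each long side. It lifts straight up only while both tabs are squeezed in
- cover_tab_l (a point): middle of the ribbed outer face of the cover's tab on its -x side: 40 mm long (y), 11 mm high, 60 mm over both tabs at rest. Each tab moves in 4.5 mm to a stop against a spring (1.5 N at first, 8 N at the stop; then 51 mm over both); its barbs are free after 2.7 mm. Let go, it springs out
- cover_tab_r (a point): the same point on the tab of the cover's +x side
- box: the shut stock box, cream plastic, fixed to the bench: 65 mm (x) x 160 mm (y), 50 mm high to the rim the cover rests on; origin under its centre. End walls rise 7 mm over the rim; keeper posts 22 to 30 mm either side of the tabs' middles rise 8 mm over it and reach 35.5 mm from the centre line; the 44 mm between is free for a finger. An equal box without cover stands beside it
- tray: squaring tray fixed to the bench: aluminium plate 3 mm thick, from x -90 to +110 mm and y -130 to +140 mm about its origin (at its underside). Two guides form a square corner at its +x and +y sides; -x and -y sides are open. Two loose covers lie askew on it, one on the other, long sides roughly along the tray's y, 10 to 70 mm from the guides
- far_guide_face (a point): foot of the far guide's face, at its middle, on the tray plate: upright steel sheet 180 mm long (tray y), 42 mm high, facing the tray's -x, with a foot 27 mm deep behind; the covers' long sides belong against it. Axes as the tray's. It slips along x in its slots if pushed with more than 15 N
- side_guide_face (a point): foot of the side guide's face, at its middle, on the tray plate: upright steel sheet 110 mm long (tray x), 42 mm high, facing the tray's -y; the covers' short ends belong against it. Its own x axis points along the tray's +y (away from the pile), its y along the tray's -x. It slips along tray y if pushed with more than 15 N
- lid_a_mid (a point): grey plastic cover, same make as cover_mid, lying askew in the squaring tray, the lower of the two; the point is its centre, half-way up its 12 mm; axes as for cover_mid
- lid_b_mid (a point): grey plastic cover, same make as cover_mid, lying askew in the squaring tray, the upper of the two; the point is its centre, half-way up its 12 mm; axes as for cover_mid
- roll_wide: a wide label roll, 124 mm across and 75 mm high, beyond the boxes; leave it alone; origin at the centre of its underside
- roll_neck: a small label roll, 72 mm across and 28 mm high, between boxes and tray; leave it alone; origin at the centre of its underside
- ribbon: a black ribbon roll, 60 mm across and 85 mm high, left of the robot; leave it alone; origin at the centre of its underside
- marker: a black marker pen, 14 mm thick, 125 mm long along its x, near the robot; leave it alone; origin below its middle
- label_gun: a hand-held label applicator lying on its side, about 300 x 90 x 50 mm, right of the robot; leave it alone; origin below its middle
- tape_stand: a tape stand, 100 x 45 x 87 mm, beyond the tray; leave it alone; origin at the centre of its underside
Things that resemble listed ones, but are neither listed nor needed, are in the scene too. Leave any yellow look-alike of the part that bears cover_mid alone.

How it is judged:
By the outcome, as a careful person would: the job done as asked, in the order asked, and still so for the second after the job is handed in, with the robot touching nothing.
It also fails if it takes over 62 s, if anything falls off the work surface, if the arm or the gripper's body presses on something with over 40 N, if the wrist force passes 120 N, or if a joint passes its speed limit or range.

## Working session

There is one attempt and no reset: what is moved stays moved. The work goes in short steps, Python scripts to look and compute and a tool call to move; the robot and the scene stay as the last step left them, time stands still between calls to the robot, and variables do not carry over. Pictures are saved under pics/ and viewed, and the job is handed in when it is done.

Besides the shell and the picture viewer there is one more tool, called after "Request:" in YAML: its name, and indented under it one key for each argument. jog_arm: Moves the arm, as the interface text tells. Its arguments: {"type":"object","properties":{"targets":{"type":"array","items":{"type":"array","items":{"type":"number"}}},"hand":{"type":"number"},"newtons":{"type":"number"}},"required":["targets"]}

```bash
ls; mkdir -p pics; python3 - <<'E'
from workcell import monitor, viewer, job
import cv2, numpy as np
s=monitor.sense(); print({k:np.round(v,3).tolist() for k,v in s.items()})
for c in ["scene","top"]:
    r=viewer.read_camera(c); cv2.imwrite(f"pics/{c}0.png",r["frame"][:,:,::-1]); np.savez(f"{c}0.npz",**r)
    print(c,r["fx"],r["fy"],r["cx"],r["cy"],r["position"],r["orientation"],[k for k in r])
    for n in ["cover_mid","cover_tab_l","cover_tab_r","box","tray","far_guide_face","side_guide_face","lid_a_mid","lid_b_mid","roll_neck","roll_wide"]:
        print(n,[(np.round(d["centre"]).tolist(),round(d["p"],2)) for d in viewer.spot_point(c,n)][:4])
print(monitor.sense()["t"])
E
```

```text
pics
{'t': 0.0, 'joints': [-1.235, 0.309, 1.635, 0.0, 1.2, -0.07], 'qd': [0.002, 0.001, 0.0, 0.001, 0.001, -0.0], 'tau': [-0.001, -41.526, -27.666, -0.0, 0.01, 0.0], 'ee_pos': [246.459, -573.498, 249.063], 'orientation': [0.979, 0.202, -0.0, -0.001], 'wrist_force': [0.954, -0.488, -0.601], 'torque': [-0.055, 0.025, 0.002], 'width': 85.719}
scene 468.5656310230585 468.5656310230585 273.2747407875805 207.2404940280615 [1516.97193521    4.17427426  804.74794389] [0.30656459 0.32316405 0.64697705 0.61887304] ['frame', 'z_map', 'fx', 'fy', 'cx', 'cy', 'position', 'orientation']
cover_mid [([325.0, -136.0, 4.0], 0.7), ([555.0, 160.0, 58.0], 0.6)]
cover_tab_l [([548.0, 131.0, 54.0], 0.56), ([565.0, 187.0, 59.0], 0.55), ([297.0, -117.0, 11.0], 0.38), ([354.0, -142.0, 6.0], 0.37)]
cover_tab_r [([548.0, 131.0, 54.0], 0.56), ([565.0, 187.0, 59.0], 0.55), ([297.0, -117.0, 11.0], 0.38), ([354.0, -142.0, 6.0], 0.37)]
box [([555.0, 161.0, 4.0], 0.82)]
tray [([539.0, -207.0, 1.0], 0.8)]
far_guide_face [([609.0, -208.0, 3.0], 0.83), ([383.0, 29.0, -3.0], 0.54)]
side_guide_face [([534.0, -109.0, 5.0],
[... 500 characters left out ...]
 54.0], 0.97), ([324.0, -132.0, 3.0], 0.85)]
cover_tab_l [([298.0, -125.0, 2.0], 0.64), ([544.0, 134.0, 54.0], 0.58), ([562.0, 191.0, 52.0], 0.58), ([357.0, -142.0, 9.0], 0.53)]
cover_tab_r [([298.0, -125.0, 2.0], 0.64), ([544.0, 134.0, 54.0], 0.58), ([562.0, 191.0, 52.0], 0.58), ([357.0, -142.0, 9.0], 0.53)]
box [([551.0, 160.0, -2.0], 0.8)]
tray [([539.0, -207.0, -0.0], 0.7)]
far_guide_face [([603.0, -208.0, 5.0], 0.56)]
side_guide_face [([536.0, -110.0, -2.0], 0.86), ([564.0, 192.0, 53.0], 0.61)]
lid_a_mid [([525.0, -225.0, 10.0], 0.68)]
lid_b_mid [([524.0, -235.0, 23.0], 0.78), ([557.0, 161.0, 51.0], 0.62)]
roll_neck [([693.0, 49.0, -4.0], 0.6)]
roll_wide [([755.0, 191.0, 0.0], 0.9)]
1.2
```

```bash
python3 - <<'E'
import cv2,numpy as np
for c in ["scene","top"]:
    i=cv2.imread(f"pics/{c}0.png"); cv2.imwrite(f"pics/{c}0b.png",cv2.resize(i,(784,588),interpolation=cv2.INTER_CUBIC))
E
```

```text
(no output)
```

View pics/scene0b.png

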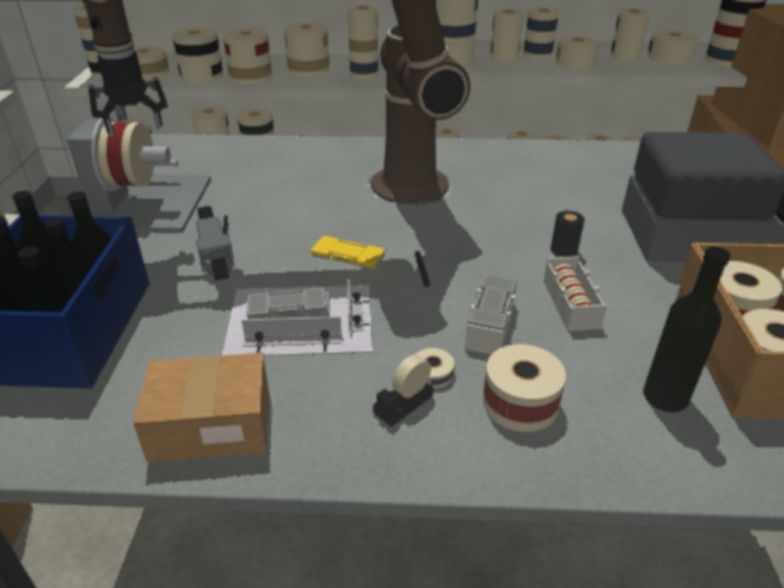

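View pics/top0b.png

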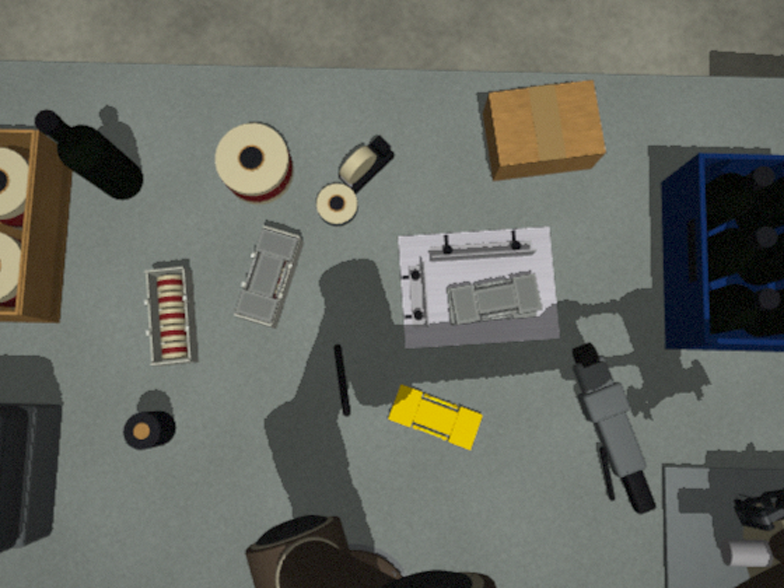

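```bash
cat > h.py <<'E'
import numpy as np,cv2
from scipy.spatial.transform import Rotation as R
def cloud(r):
    z=r["z_map"].astype(float); v,u=np.mgrid[0:z.shape[0],0:z.shape[1]]
    p=np.stack([(u-r["cx"])/r["fx"]*z,-(v-r["cy"])/r["fy"]*z,-z],-1)
    P=p@R.from_quat(r["orientation"]).as_matrix().T+r["position"]
    P[z<=0]=np.nan
    return P
def rect(P,lo,hi):
    m=np.all((P>lo)&(P<hi),-1); q=P[m]
    return q,m
def mar(q):
    return cv2.minAreaRect(q[:,:2].astype(np.float32)), np.median(q[:,2])
E
python3 - <<'E'
from h import *
for c in ["top","scene"]:
    r=dict(np.load(c+"0.npz")); P=cloud(r)
    q,m=rect(P,[440,60,-20],[660,260,100]); h=np.histogram(q[:,2],np.arange(-10,80,3)); print(c,list(zip(h[1],h[0])))
    q,m=rect(P,[460,80,57],[650,250,75]); print('cover',mar(q),len(q))
    q,m=rect(P,[440,-340,-20],[640,-80,100]); h=np.histogram(q[:,2],np.arange(-10,80,3)); print(c,list(zip(h[1],h[0])))
    q,m=rect(P,[450,-330,22],[595,-125,34]); print('lid',mar(q),len(q))
    q,m=rect(P,[400,-380,1],[680,-60,6]); print('tray',mar(q),len(q))
    q,m=rect(P,[450,-330,38],[660,-85,60]); print('guide tops',len(q)); 
    for lo,hi in (([595,-330,35],[660,-120,60]),([480,-140,35],[595,-85,60])):
        q,m=rect(P,lo,hi)
        if len(q)>5: print(mar(q),q.min(0),q.max(0))
E
```

```text
top [(np.int64(-10), np.int64(22)), (np.int64(-7), np.int64(333)), (np.int64(-4), np.int64(1646)), (np.int64(-1), np.int64(2095)), (np.int64(2), np.int64(831)), (np.int64(5), np.int64(85)), (np.int64(8), np.int64(18)), (np.int64(11), np.int64(23)), (np.int64(14), np.int64(15)), (np.int64(17), np.int64(13)), (np.int64(20), np.int64(18)), (np.int64(23), np.int64(24)), (np.int64(26), np.int64(24)), (np.int64(29), np.int64(23)), (np.int64(32), np.int64(33)), (np.int64(35), np.int64(24)), (np.int64(38), np.int64(23)), (np.int64(41), np.int64(13)), (np.int64(44), np.int64(24)), (np.int64(47), np.int64(47)), (np.int64(50), np.int64(52)), (np.int64(53), np.int64(85)), (np.int64(56), np.int64(247)), (np.int64(59), np.int64(690)), (np.int64(62), np.int64(584)), (np.int64(65), np.int64(104)), (np.int64(68), np.int64(8)), (np.int64(71), np.int64(0)), (np.int64(74), np.int64(0))]
cover (((555.501708984375, 159.23562622070312), (71.01203155517578, 160.19451904296875), 73.64459228515625), np.float64(61.64541450485251)) 1578
top [(np.int64(-10), np.int64(1)), (np.int64(-7), np.int64(48)), (np.int64(
[... 3493 characters left out ...]
.7932357788086, 156.48016357421875), 11.702421188354492), np.float64(27.15503513400199)) 839
tray (((539.9812622070312, -219.82492065429688), (319.6769104003906, 279.7447509765625), 89.94335174560547), np.float64(3.0715302553462607)) 3031
guide tops 236
(((605.5338745117188, -208.37664794921875), (10.415626525878906, 176.03778076171875), 4.672429084777832), np.float64(41.49111442961828)) [ 595.31816785 -296.07136017   35.04373341] [ 617.42371983 -120.6643999    47.97457458]
(((538.126953125, -108.32689666748047), (17.350467681884766, 113.86951446533203), 85.96747589111328), np.float64(45.090302472247004)) [ 480.7230631  -120.98445273   35.70555746] [ 594.31064426 -103.27884729   49.24138486]
```

```bash
python3 - <<'E'
import cv2,numpy as np
i=cv2.imread("pics/top0.png"); 
a=cv2.resize(i[150:245,155:400],None,fx=3.2,fy=3.2,interpolation=cv2.INTER_CUBIC); cv2.imwrite("pics/topcrop.png",a)
i=cv2.imread("pics/scene0.png"); 
a=cv2.resize(i[185:265,150:390],None,fx=3.3,fy=3.3,interpolation=cv2.INTER_CUBIC); cv2.imwrite("pics/scrop.png",a)
E
```

```text
(no output)
```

View pics/topcrop.png

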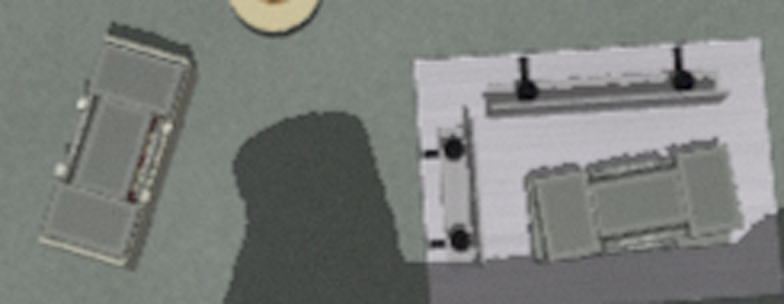

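View pics/scrop.png

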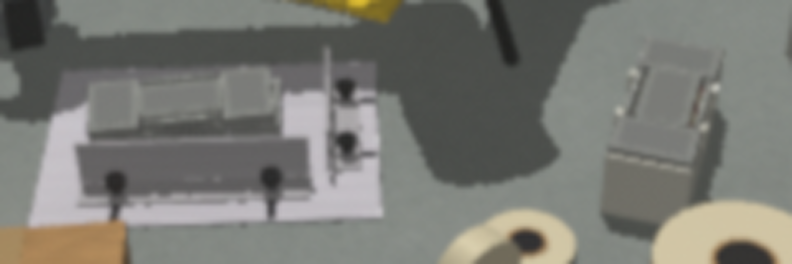

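```bash
python3 - <<'E'
from h import *
T=dict(np.load("top0.npz")); S=dict(np.load("scene0.npz"))
for c,r in (("top",T),("scene",S)):
    P=cloud(r); f=r["frame"].astype(int)
    # tray: white-ish colour
    br=f.sum(-1); 
    m=(br>540)&np.all((P>[400,-400,-8])&(P<[700,-40,9]),-1)&~np.isnan(P[...,0])
    q=P[m]; print(c,"tray bright",len(q),mar(q) if len(q)>10 else '', q.min(0) if len(q) else '',q.max(0) if len(q) else '')
    for z0,z1 in ((8,20),(20,40),(38,52)):
        q,_=rect(P,[590,-300,z0],[640,-130,z1])
        if len(q)>10:
            a=np.polyfit(q[:,1]+208,q[:,0],1); print(" far",z0,len(q),"x@mid",round(a[1],1),"yaw",round(-np.degrees(np.arctan(a[0])),2),"std",round((q[:,0]-np.polyval(a,q[:,1]+208)).std(),1),"y",q[:,1].min().round(),q[:,1].max().round(), "x10/50/90",np.percentile(q[:,0]-a[0]*(q[:,1]+208),[5,50,95]).round(1))
        q,_=rect(P,[485,-128,z0],[590,-85,z1])
        if len(q)>10:
            a=np.polyfit(q[:,0]-535,q[:,1],1); print(" side",z0,len(q),"y@mid",round(a[1],1),"yaw",round(np.degrees(np.arctan(a[0])),2), np.percentile(q[:,1]-a[0]*(q[:,0]-535),[5,50,95]).round(1),"x",q[:,0].min().round(),q[:,0].max().round())
# rectified orthographic colour at plane z from top camera
def ortho(r,z,x0,x1,y0,y1,s=3):
    xs=np.arange(x1,x0,-1/s); ys=np.arange(y1,y0,-1/s)
    X,Y=np.meshgrid(xs,ys,indexing='ij'); W=np.stack([X,Y,np.full_like(X,z)],-1)-r["position"]
    c=W@R.from_quat(r["orientation"]).as_matrix()
    u=(c[...,0]/-c[...,2])*r["fx"]+r["cx"]; v=-(c[...,1]/-c[...,2])*r["fy"]+r["cy"]
    return cv2.remap(r["frame"][:,:,::-1].copy(),u.astype(np.float32),v.astype(np.float32),cv2.INTER_CUBIC)
def grid(im,x1,y1,s,step=20):
    h,w=im.shape[:2]
    for x in range(0,1000,step):
        p=int((x1-x)*s)
        if 0<=p<h: cv2.line(im,(0,p),(8,p),(0,0,255),1); cv2.putText(im,str(x),(10,p+4),0,.35,(0,0,255))
    for y in range(-500,500,step):
        p=int((y1-y)*s)
        if 0<=p<w: cv2.line(im,(p,0),(p,8),(0,0,255),1); cv2.putText(im,str(y),(p-10,18),0,.35,(0,0,255))
    return im
cv2.imwrite("pics/o_tray.png",grid(ortho(T,3,430,670,-370,-60,2.5),670,-60,2.5))
cv2.imwrite("pics/o_lid.png",grid(ortho(T,27,470,620,-330,-100,3.4),620,-100,3.4))
cv2.imwrite("pics/o_cov.png",grid(ortho(T,62,460,660,60,260,2.9),660,260,2.9))
cv2.imwrite("pics/o_covs.png",grid(ortho(S,62,460,660,60,260,2.9),660,260,2.9))
E
```

```text
top tray bright 2844 (((575.06103515625, -200.6302490234375), (154.99203491210938, 267.09527587890625), 5.400723457336426), np.float64(2.766087628267769)) [ 486.90536122 -338.48183206   -5.81039159] [660.75299553 -62.17617487   8.99539063]
 far 8 145 x@mid 612.4 yaw 3.11 std 10.4 y -298.0 -132.0 x10/50/90 [600.  613.2 627.6]
 side 8 81 y@mid -99.1 yaw 5.91 [-109.3  -99.3  -87.6] x 490.0 578.0
 far 20 153 x@mid 608.5 yaw 4.81 std 7.8 y -298.0 -131.0 x10/50/90 [602.5 603.7 624.2]
 side 20 64 y@mid -97.7 yaw 2.99 [-109.2  -95.8  -89.6] x 490.0 586.0
 far 38 122 x@mid 604.2 yaw 5.15 std 1.2 y -297.0 -132.0 x10/50/90 [602.6 604.2 606.2]
 side 38 63 y@mid -109.8 yaw 5.05 [-111.4 -109.9 -108.5] x 486.0 588.0
scene tray bright 1084 (((575.4470825195312, -200.55873107910156), (153.9818878173828, 269.1996154785156), 5.199746131896973), np.float64(3.2620244085632066)) [ 492.02225136 -337.55598207   -1.36241254] [659.19432977 -60.08101151   8.29175822]
 far 8 253 x@mid 610.4 yaw 4.56 std 8.0 y -297.0 -132.0 x10/50/90 [603.6 607.2 627.8]
 side 8 36 y@mid -97.3 yaw 0.98 [-107.   -97.6  -87.2] x 498.0 589.0
 far 20 428 x@mid 607.8 yaw 4.48 std 4.8 y -297.0 -131.0 x10/50/90 [603.6 606.7 620.8]
 side 20 46 y@mid -95.5 yaw 1.75 [-105.6  -94.6  -88.6] x 492.0 589.0
 far 38 193 x@mid 606.2 yaw 4.99 std 2.0 y -296.0 -130.0 x10/50/90 [602.7 606.4 609.2]
 side 38 25 y@mid -108.1 yaw 5.0 [-108.2 -108.1 -108. ] x 487.0 590.0
```

View pics/o_tray.png

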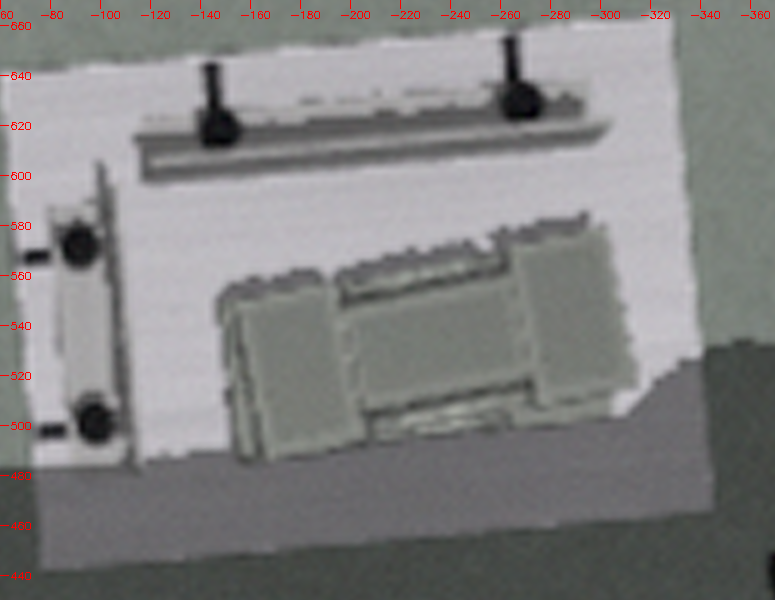

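View pics/o_lid.png

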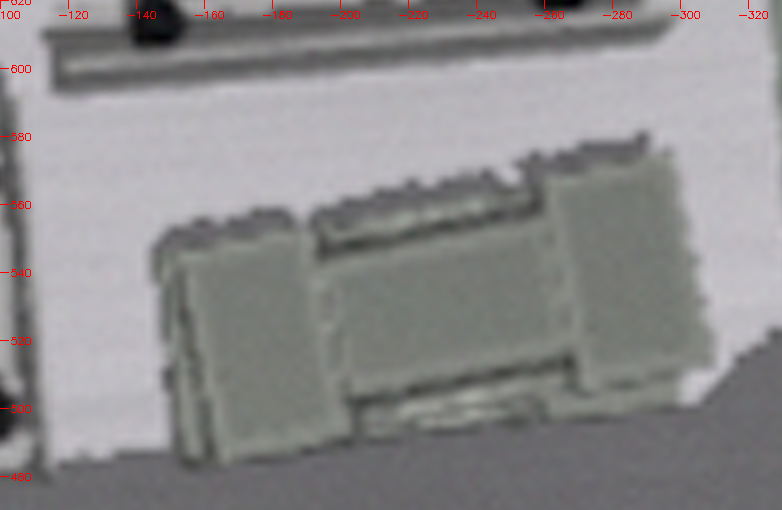

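View pics/o_cov.png

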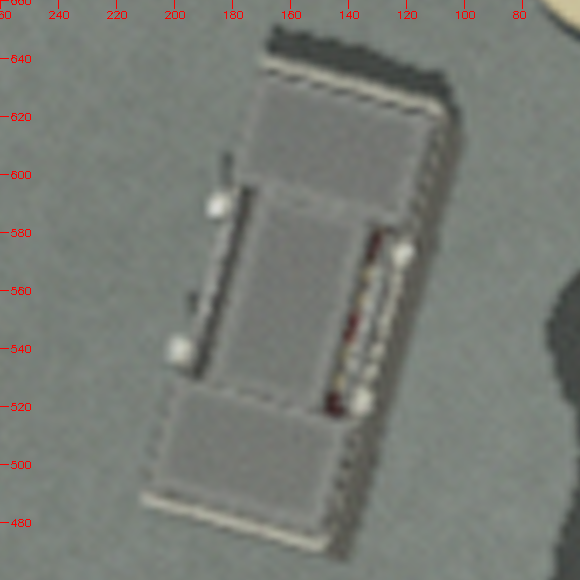

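View pics/o_covs.png

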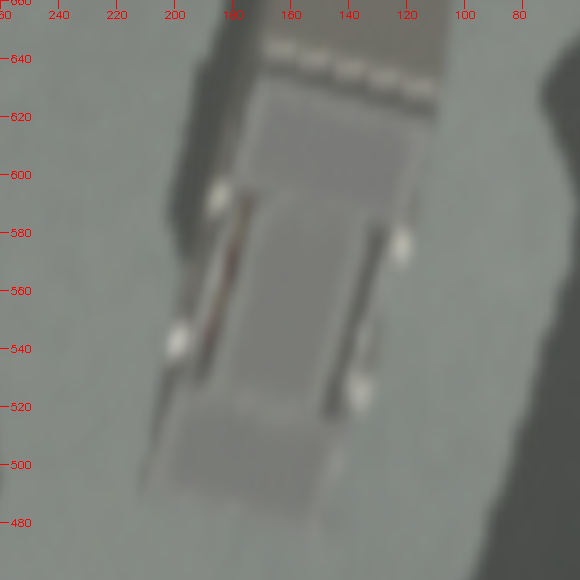

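```bash
cat > plan.py <<'E'
import sys,numpy as np
from scipy.spatial.transform import Rotation as R
from workcell import monitor
# usage: plan.py x y z yaw n
def yawof(s):
    M=R.from_quat(s["orientation"]).as_matrix(); return np.degrees(np.arctan2(M[1,0],M[0,0])),M
s=monitor.sense(); yaw,M=yawof(s)
print("t",round(s["t"],2),"pos",np.round(s["ee_pos"],1),"yaw",round(yaw,2),"zax",M[:,2].round(4),"F",np.round(s["wrist_force"],1),"w",round(s["width"],1),"q",np.round(s["joints"],2))
if len(sys.argv)>1:
    x,y,z,yw=map(float,sys.argv[1:5]); n=int(sys.argv[5])
    d=np.array([x,y,z])-s["ee_pos"]; dy=(yw-yaw+180)%360-180; print("d",d.round(1),"dyaw",round(dy,2))
    rows=[]; 
    for k in range(n):
        a=np.radians(yaw+dy*k/n); st=d/n
        c,sn=np.cos(a),np.sin(a)
        # tool x=(c,s), tool y=(s,-c), z down ; 
        rows.append([round((st[0]*c+st[1]*sn)/1000,4),round((st[0]*sn-st[1]*c)/1000,4),round(-st[2]/1000,4),round(-dy/n,2)])
    for i in range(0,n,8): print(str(rows[i:i+8]).replace(" ",""))
E
python3 plan.py 557 160 125 164.7 24
```

```text
t 1.2 pos [ 246.7 -574.3  250.3] yaw 23.25 zax [-0. -0. -1.] F [-0.4  0.3 -0.3] w 85.5 q [-1.23  0.31  1.63 -0.    1.2  -0.07]
d [ 310.3  734.3 -125.3] dyaw 141.45
[[np.float64(0.024),np.float64(-0.023),np.float64(0.0052),np.float64(-5.89)],[np.float64(0.0262),np.float64(-0.0204),np.float64(0.0052),np.float64(-5.89)],[np.float64(0.0282),np.float64(-0.0176),np.float64(0.0052),np.float64(-5.89)],[np.float64(0.0298),np.float64(-0.0146),np.float64(0.0052),np.float64(-5.89)],[np.float64(0.0312),np.float64(-0.0115),np.float64(0.0052),np.float64(-5.89)],[np.float64(0.0322),np.float64(-0.0082),np.float64(0.0052),np.float64(-5.89)],[np.float64(0.0329),np.float64(-0.0049),np.float64(0.0052),np.float64(-5.89)],[np.float64(0.0332),np.float64(-0.0015),np.float64(0.0052),np.float64(-5.89)]]
[[np.float64(0.0332),np.float64(0.0019),np.float64(0.0052),np.float64(-5.89)],[np.float64(0.0328),np.float64(0.0053),np.float64(0.0052),np.float64(-5.89)],[np.float64(0.0321),np.float64(0.0087),np.float64(0.0052),np.float64(-5.89)],[np.float64(0.031),np.float64(0.0119),np.float64(0.0052),np.float64(-5.89)],[np.
[... 220 characters left out ...]
89)],[np.float64(0.0237),np.float64(0.0233),np.float64(0.0052),np.float64(-5.89)]]
[[np.float64(0.0211),np.float64(0.0256),np.float64(0.0052),np.float64(-5.89)],[np.float64(0.0184),np.float64(0.0276),np.float64(0.0052),np.float64(-5.89)],[np.float64(0.0155),np.float64(0.0294),np.float64(0.0052),np.float64(-5.89)],[np.float64(0.0124),np.float64(0.0308),np.float64(0.0052),np.float64(-5.89)],[np.float64(0.0091),np.float64(0.0319),np.float64(0.0052),np.float64(-5.89)],[np.float64(0.0058),np.float64(0.0327),np.float64(0.0052),np.float64(-5.89)],[np.float64(0.0024),np.float64(0.0331),np.float64(0.0052),np.float64(-5.89)],[np.float64(-0.001),np.float64(0.0332),np.float64(0.0052),np.float64(-5.89)]]
```

Request:
jog_arm:
  targets:
    - [0.024, -0.023, 0.005, -5.9]
    - [0.026, -0.02, 0.005, -5.9]
    - [0.028, -0.018, 0.005, -5.9]
    - [0.03, -0.015, 0.005, -5.9]
    - [0.031, -0.012, 0.005, -5.9]
    - [0.032, -0.008, 0.005, -5.9]
    - [0.033, -0.005, 0.005, -5.9]
    - [0.033, -0.002, 0.005, -5.9]
  hand: 0.085
  newtons: 30

```text
t: 1.87
ee_pos: [349.2, -327.8, 210.3]
orientation: [0.816, 0.579, 0.0, 0.0]
wrist_force: [0.7, 0.5, -0.5]
width: 85.0
```

Request:
jog_arm:
  targets:
    - [0.033, 0.002, 0.005, -5.9]
    - [0.033, 0.005, 0.005, -5.9]
    - [0.032, 0.009, 0.005, -5.9]
    - [0.031, 0.012, 0.005, -5.9]
    - [0.03, 0.015, 0.005, -5.9]
    - [0.028, 0.018, 0.005, -5.9]
    - [0.026, 0.021, 0.005, -5.9]
    - [0.024, 0.023, 0.005, -5.9]

```text
t: 2.53
ee_pos: [452.6, -82.0, 170.5]
orientation: [0.515, 0.857, 0.0, 0.001]
wrist_force: [0.5, -0.8, -0.0]
width: 84.9
```

Request:
jog_arm:
  targets:
    - [0.021, 0.026, 0.005, -5.9]
    - [0.018, 0.028, 0.005, -5.9]
    - [0.016, 0.029, 0.005, -5.9]
    - [0.012, 0.031, 0.005, -5.9]
    - [0.009, 0.032, 0.005, -5.9]
    - [0.006, 0.033, 0.005, -5.9]
    - [0.002, 0.033, 0.005, -5.9]
    - [-0.001, 0.033, 0.005, -5.9]

```text
t: 3.2
ee_pos: [556.5, 163.0, 130.2]
orientation: [0.129, 0.992, 0.0, 0.0]
wrist_force: [0.3, -0.7, 0.5]
width: 85.1
```

```bash
sed -i 's/round(\((st\|-st\|-dy\)/round(\1/; s/rows.append(\[\(.*\)\])/rows.append([float(v) for v in [\1]])/' plan.py; python3 plan.py 557 160 110 164.7 8
```

```text
t 3.2 pos [556.5 163.  130.2] yaw 165.16 zax [ 5.e-04  0.e+00 -1.e+00] F [ 0.3 -0.7  0.5] w 85.1 q [ 0.21  0.36  1.83 -0.    0.95 -1.1 ]
d [  0.5  -3.  -20.2] dyaw -0.46
[[-0.0002,-0.0003,0.0025,0.06],[-0.0002,-0.0003,0.0025,0.06],[-0.0002,-0.0003,0.0025,0.06],[-0.0002,-0.0003,0.0025,0.06],[-0.0002,-0.0003,0.0025,0.06],[-0.0002,-0.0003,0.0025,0.06],[-0.0002,-0.0003,0.0025,0.06],[-0.0002,-0.0003,0.0025,0.06]]
```

Request:
jog_arm:
  targets:
    - [-0.001, -0.002, 0.008, 0.5]
    - [0, -0.001, 0.008, 0]
    - [0, 0, 0.008, 0]
    - [0, 0, 0.007, 0]
    - [0, 0, 0.005, 0]
    - [0, 0, 0.003, 0]
    - [0, 0, 0.001, 0]
    - [0, 0, 0, 0]
  hand: 0.074

```text
t: 3.87
ee_pos: [555.9, 157.5, 90.1]
orientation: [0.137, 0.991, -0.0, -0.0]
wrist_force: [-0.2, 0.1, 0.0]
width: 74.3
```

```bash
python3 plan.py; python3 - <<'E'
from workcell import viewer
from h import *
for c in ["scene","top"]:
    r=viewer.read_camera(c); np.savez(f"{c}1.npz",**r)
    i=r["frame"][:,:,::-1]
    a=i[150:290,270:450] if c=="scene" else i[100:260,110:290]
    cv2.imwrite(f"pics/{c}1.png",cv2.resize(a,None,fx=4,fy=4 if c=="scene" else 3.7,interpolation=cv2.INTER_CUBIC))
E
```

```text
t 3.87 pos [555.9 157.5  90.1] yaw 164.29 zax [-3.e-04 -0.e+00 -1.e+00] F [-0.2  0.1  0. ] w 74.3 q [ 0.2   0.42  1.85  0.    0.87 -1.1 ]
```

View pics/scene1.png

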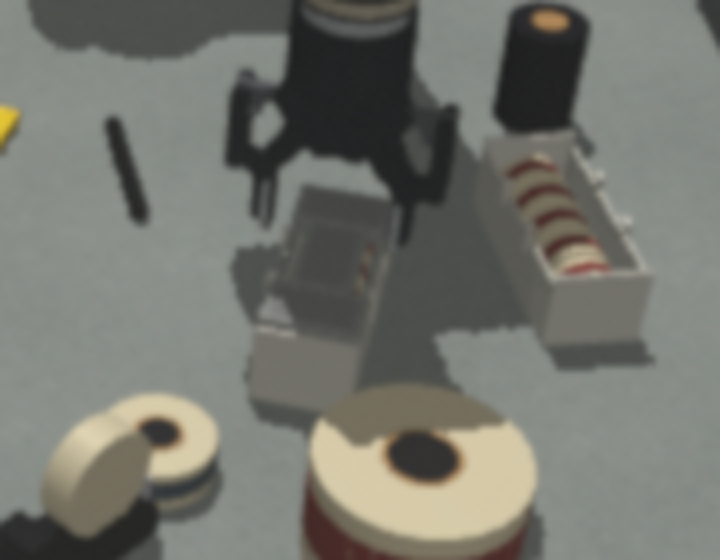

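View pics/top1.png

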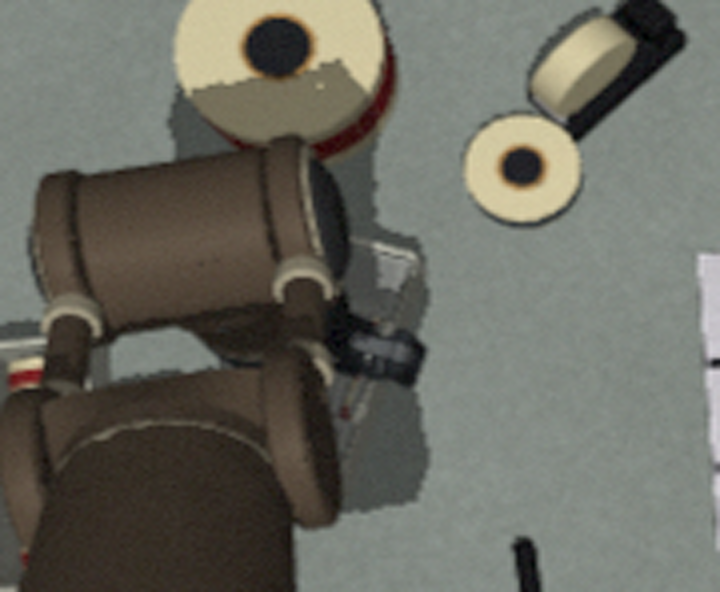

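```bash
python3 - <<'E'
from h import *
r=dict(np.load("scene1.npz")); P=cloud(r); f=r["frame"].astype(int).sum(-1)
a=np.radians(164.29); c=np.array([555.9,157.5])
tx=np.array([np.cos(a),np.sin(a)]); ty=np.array([np.sin(a),-np.cos(a)])
m=(f<150)&(np.hypot(P[...,0]-c[0],P[...,1]-c[1])<75)&(P[...,2]>60)&(P[...,2]<140)
q=P[m]; d=q[:,:2]-c; q2=np.c_[d@tx,d@ty,q[:,2]]
for sgn in (1,-1):
    w=q2[q2[:,1]*sgn>20]; w=w[np.argsort(w[:,2])]; print(len(w)); print(w[:18].round(1))
E
```

```text
101
[[ -8.7  47.1  92.1]
 [ -6.   46.6  93.1]
 [ -6.3  49.   93.9]
 [ -4.5  46.1  95.1]
 [ -3.7  48.5  95.1]
 [ -8.   48.4 101.3]
 [ -9.1  46.  101.5]
 [ -5.6  50.3 103.1]
 [ -9.3  48.1 105.3]
 [ -7.   47.6 106.6]
 [ -7.1  50.  107.2]
 [ -7.2  47.2 109.7]
 [ -6.7  49.6 110. ]
 [ -6.8  49.2 113. ]
 [ -7.8  46.9 113.2]
 [ -5.4  48.8 115. ]
 [ -9.6  46.6 117.5]
 [ -9.6  51.1 121.6]]
60
[[-14.  -45.6 121.2]
 [-11.2 -38.7 123.9]
 [-13.2 -40.9 124.7]
 [ -8.9 -39.3 125.3]
 [-15.9 -45.5 125.6]
 [-15.4 -43.1 125.8]
 [-12.7 -43.7 126.9]
 [ -6.8 -52.7 127. ]
 [-12.3 -41.3 127.1]
 [ -7.4 -50.1 128. ]
 [-11.9 -49.1 128.2]
 [-15.5 -45.8 128.3]
 [-10.5 -44.3 128.3]
 [-10.7 -41.8 129. ]
 [ -9.5 -62.5 129.8]
 [ -6.  -50.6 130. ]
 [ -6.8 -52.9 130.1]
 [ -8.9 -55.1 131. ]]
```

Request:
jog_arm:
  targets:
    - [0, 0.002, 0.003, 0]
    - [0, 0, 0.005, 0]
    - [0, 0, 0.005, 0]
    - [0, 0, 0.004, 0]
    - [0, 0, 0.003, 0]
    - [0, 0, 0.001, 0]
    - [0, 0, 0, 0]
    - [0, 0, 0, 0]

```text
t: 4.63
ee_pos: [556.5, 160.0, 69.1]
orientation: [0.136, 0.991, -0.0, -0.0]
wrist_force: [-0.1, -0.2, 0.1]
width: 74.1
```

Request:
jog_arm:
  targets:
    - [0, 0, 0, 0]
    - [0, 0, 0, 0]
    - [0, 0, 0, 0]
    - [0, 0, 0, 0]
    - [0, 0, 0, 0]
    - [0, 0, 0, 0]
    - [0, 0, 0, 0]
    - [0, 0, 0, 0]
  hand: 0.062

```text
t: 5.3
ee_pos: [556.5, 160.0, 69.3]
orientation: [0.136, 0.991, -0.0, -0.0]
wrist_force: [0.4, 0.4, 0.9]
width: 62.2
```

```bash
python3 plan.py; python3 - <<'E'
from workcell import viewer
from h import *
for c in ["scene"]:
    r=viewer.read_camera(c); np.savez(f"{c}2.npz",**r)
    i=r["frame"][:,:,::-1]
    a=i[180:250,310:400]
    cv2.imwrite(f"pics/{c}2.png",cv2.resize(a,None,fx=8,fy=8,interpolation=cv2.INTER_CUBIC))
E
```

```text
t 5.3 pos [556.5 160.   69.3] yaw 164.35 zax [-0. -0. -1.] F [0.4 0.4 0.9] w 62.2 q [ 0.2   0.45  1.85 -0.    0.84 -1.09]
```

View pics/scene2.png

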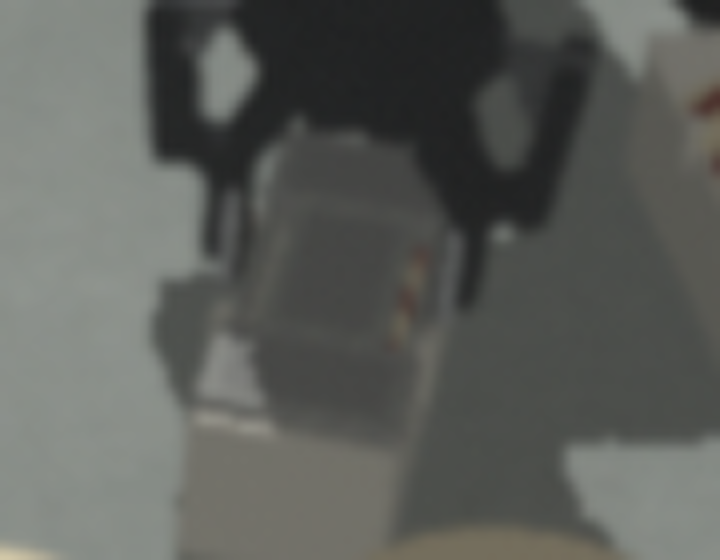

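Request:
jog_arm:
  targets:
    - [0, 0, 0, 0]
    - [0, 0, 0, 0]
    - [0, 0, 0, 0]
    - [0, 0, 0, 0]
    - [0, 0, 0, 0]
    - [0, 0, 0, 0]
    - [0, 0, 0, 0]
    - [0, 0, 0, 0]
  hand: 0.04
  newtons: 40

```text
t: 6.02
ee_pos: [557.2, 160.1, 70.5]
orientation: [0.136, 0.991, 0.0, 0.001]
wrist_force: [-0.5, -0.5, 5.4]
width: 48.9
```

Request:
jog_arm:
  targets:
    - [0, 0, -0.001, 0]
    - [0, 0, -0.001, 0]
    - [0, 0, -0.001, 0]
    - [0, 0, -0.002, 0]
    - [0, 0, -0.002, 0]
    - [0, 0, -0.002, 0]
    - [0, 0, -0.002, 0]
    - [0, 0, 0, 0]

```text
t: 6.68
ee_pos: [557.0, 160.1, 80.8]
orientation: [0.136, 0.991, 0.0, 0.0]
wrist_force: [0.8, 0.2, -1.4]
width: 48.4
```

```bash
python3 plan.py; python3 - <<'E'
from workcell import viewer
from h import *
for c in ["scene"]:
    r=viewer.read_camera(c); np.savez(f"{c}3.npz",**r)
    i=r["frame"][:,:,::-1]
    a=i[180:250,310:400]
    cv2.imwrite(f"pics/{c}3.png",cv2.resize(a,None,fx=8,fy=8,interpolation=cv2.INTER_CUBIC))
E
```

```text
t 6.68 pos [557.  160.1  80.8] yaw 164.35 zax [ 1.e-03  2.e-04 -1.e+00] F [ 0.8  0.2 -1.4] w 48.4 q [ 0.2   0.44  1.85  0.    0.86 -1.09]
```

View pics/scene3.png

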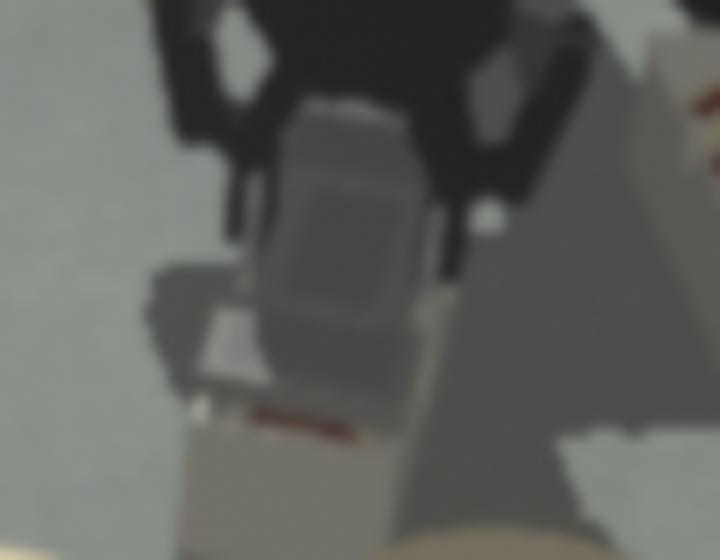

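Request:
jog_arm:
  targets:
    - [0, 0, -0.003, 0]
    - [0, 0, -0.006, 0]
    - [0, 0, -0.01, 0]
    - [0, 0, -0.012, 0]
    - [0, 0, -0.012, 0]
    - [0, 0, -0.01, 0]
    - [0, 0, -0.005, 0]
    - [0, 0, -0.002, 0]

```text
t: 7.4
ee_pos: [557.8, 160.3, 142.5]
orientation: [0.136, 0.991, 0.001, 0.002]
wrist_force: [0.3, 0.6, -1.2]
width: 48.7
```

```bash
python3 plan.py 531 -229 110 95.2 24
```

```text
t 7.4 pos [557.8 160.3 142.5] yaw 164.35 zax [ 3.5e-03  7.0e-04 -1.0e+00] F [ 0.3  0.6 -1.2] w 48.7 q [ 0.2   0.35  1.82  0.    0.97 -1.09]
d [ -26.8 -389.3  -32.5] dyaw -69.15
[[-0.0033,-0.0159,0.0014,2.88],[-0.0041,-0.0157,0.0014,2.88],[-0.0049,-0.0155,0.0014,2.88],[-0.0057,-0.0152,0.0014,2.88],[-0.0064,-0.0149,0.0014,2.88],[-0.0072,-0.0146,0.0014,2.88],[-0.0079,-0.0142,0.0014,2.88],[-0.0086,-0.0138,0.0014,2.88]]
[[-0.0093,-0.0134,0.0014,2.88],[-0.0099,-0.0129,0.0014,2.88],[-0.0106,-0.0124,0.0014,2.88],[-0.0112,-0.0118,0.0014,2.88],[-0.0118,-0.0112,0.0014,2.88],[-0.0123,-0.0106,0.0014,2.88],[-0.0128,-0.01,0.0014,2.88],[-0.0133,-0.0093,0.0014,2.88]]
[[-0.0138,-0.0087,0.0014,2.88],[-0.0142,-0.008,0.0014,2.88],[-0.0146,-0.0072,0.0014,2.88],[-0.0149,-0.0065,0.0014,2.88],[-0.0152,-0.0057,0.0014,2.88],[-0.0155,-0.005,0.0014,2.88],[-0.0157,-0.0042,0.0014,2.88],[-0.0159,-0.0034,0.0014,2.88]]
```

Request:
jog_arm:
  targets:
    - [-0.003, -0.016, 0.001, 2.9]
    - [-0.004, -0.016, 0.001, 2.9]
    - [-0.005, -0.0155, 0.001, 2.9]
    - [-0.006, -0.015, 0.001, 2.9]
    - [-0.0065, -0.015, 0.001, 2.9]
    - [-0.007, -0.0145, 0.001, 2.9]
    - [-0.008, -0.014, 0.001, 2.9]
    - [-0.0085, -0.014, 0.001, 2.9]

```text
t: 8.07
ee_pos: [547.0, 29.4, 131.9]
orientation: [0.334, 0.943, -0.0, -0.0]
wrist_force: [0.1, 0.0, -0.7]
width: 48.7
```

Request:
jog_arm:
  targets:
    - [-0.009, -0.0135, 0.001, 2.9]
    - [-0.01, -0.013, 0.001, 2.9]
    - [-0.0105, -0.0125, 0.001, 2.9]
    - [-0.011, -0.012, 0.001, 2.9]
    - [-0.012, -0.011, 0.001, 2.9]
    - [-0.012, -0.0105, 0.001, 2.9]
    - [-0.013, -0.01, 0.001, 2.9]
    - [-0.013, -0.0095, 0.001, 2.9]

```text
t: 8.73
ee_pos: [537.0, -100.1, 124.0]
orientation: [0.516, 0.856, -0.0, -0.0]
wrist_force: [-0.5, -0.6, -1.4]
width: 48.8
```

Request:
jog_arm:
  targets:
    - [-0.014, -0.0085, 0.002, 2.9]
    - [-0.014, -0.008, 0.002, 2.9]
    - [-0.0145, -0.007, 0.002, 2.9]
    - [-0.015, -0.0065, 0.002, 2.9]
    - [-0.015, -0.0055, 0.002, 2.9]
    - [-0.0155, -0.005, 0.002, 2.9]
    - [-0.0155, -0.004, 0.002, 2.9]
    - [-0.016, -0.0035, 0.002, 2.9]

```text
t: 9.4
ee_pos: [527.7, -229.2, 107.8]
orientation: [0.678, 0.735, -0.0, -0.0]
wrist_force: [0.5, 0.2, -1.5]
width: 48.5
```

```bash
python3 plan.py 531 -229 60 95.2 8; python3 - <<'E'
from workcell import viewer
from h import *
for c in ["scene"]:
    r=viewer.read_camera(c); np.savez(f"{c}4.npz",**r)
    i=r["frame"][:,:,::-1]
    a=i[150:270,140:300]
    cv2.imwrite(f"pics/{c}4.png",cv2.resize(a,None,fx=4.5,fy=4.5,interpolation=cv2.INTER_CUBIC))
E
```

```text
t 9.4 pos [ 527.7 -229.2  107.8] yaw 94.6 zax [-8.e-04  5.e-04 -1.e+00] F [ 0.5  0.2 -1.5] w 48.5 q [-0.49  0.39  1.85  0.    0.91 -0.57]
d [  3.3   0.2 -47.8] dyaw 0.6
[[-0.0,0.0004,0.006,-0.07],[-0.0,0.0004,0.006,-0.07],[-0.0,0.0004,0.006,-0.07],[-0.0,0.0004,0.006,-0.07],[-0.0,0.0004,0.006,-0.07],[-0.0,0.0004,0.006,-0.07],[-0.0,0.0004,0.006,-0.07],[-0.0,0.0004,0.006,-0.07]]
```

View pics/scene4.png

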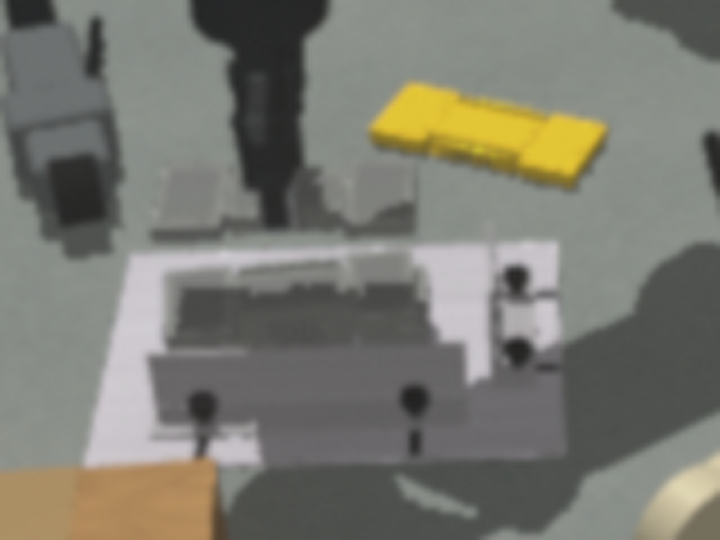

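Request:
jog_arm:
  targets:
    - [0, 0.003, 0.006, -0.6]
    - [0, 0, 0.008, 0]
    - [0, 0, 0.008, 0]
    - [0, 0, 0.008, 0]
    - [0, 0, 0.008, 0]
    - [0, 0, 0.007, 0]
    - [0, 0, 0.005, 0]
    - [0, 0, 0.002, 0]

```text
t: 10.12
ee_pos: [530.5, -227.7, 54.9]
orientation: [0.673, 0.739, -0.0, -0.001]
wrist_force: [-0.0, 0.2, -1.2]
width: 48.8
```

Request:
jog_arm:
  targets:
    - [0, 0, 0.001, 0]
    - [0, 0, 0.001, 0]
    - [0, 0, 0.001, 0]
    - [0, 0, 0.0005, 0]
    - [0, 0, 0.0005, 0]
    - [0, 0, 0.0005, 0]
    - [0, 0, 0.0005, 0]
    - [0, 0, 0, 0]

```text
t: 10.78
ee_pos: [531.2, -228.4, 51.3]
orientation: [0.673, 0.739, 0.0, 0.0]
wrist_force: [-0.3, -0.3, -1.6]
width: 48.9
```

```bash
python3 plan.py
```

```text
t 10.78 pos [ 531.2 -228.4   51.3] yaw 95.35 zax [ 1.e-04 -1.e-04 -1.e+00] F [-0.3 -0.3 -1.6] w 48.9 q [-0.48  0.48  1.86 -0.    0.8  -0.57]
```

Request:
jog_arm:
  targets:
    - [0, 0, 0.0005, 0]
    - [0, 0, 0.0005, 0]
    - [0, 0, 0.0005, 0]
    - [0, 0, 0.0005, 0]
    - [0, 0, 0.0005, 0]
    - [0, 0, 0, 0]
    - [0, 0, 0, 0]
    - [0, 0, 0, 0]

```text
t: 11.45
ee_pos: [531.2, -228.4, 48.8]
orientation: [0.673, 0.739, 0.0, 0.0]
wrist_force: [-0.1, -0.7, -1.2]
width: 48.6
```

Request:
jog_arm:
  targets:
    - [0, 0, 0.0005, 0]
    - [0, 0, 0.0005, 0]
    - [0, 0, 0.0005, 0]
    - [0, 0, 0, 0]
    - [0, 0, 0, 0]
    - [0, 0, 0, 0]
    - [0, 0, 0, 0]
    - [0, 0, 0, 0]

```text
t: 12.12
ee_pos: [531.3, -228.5, 47.5]
orientation: [0.673, 0.739, 0.0, 0.0]
wrist_force: [-0.2, -0.6, 2.4]
width: 49.1
```

Request:
jog_arm:
  targets:
    - [0, 0, 0, 0]
    - [0, 0, 0, 0]
    - [0, 0, 0, 0]
    - [0, 0, 0, 0]
    - [0, 0, 0, 0]
    - [0, 0, 0, 0]
    - [0, 0, 0, 0]
    - [0, 0, 0, 0]
  hand: 0.074

```text
t: 12.78
ee_pos: [531.2, -228.4, 47.3]
orientation: [0.673, 0.739, 0.0, 0.0]
wrist_force: [-0.0, -0.1, 0.4]
width: 73.9
```

Request:
jog_arm:
  targets:
    - [0, 0, -0.003, 0]
    - [0, 0, -0.006, 0]
    - [0, 0, -0.01, 0]
    - [0, 0, -0.015, 0]
    - [0, 0, -0.015, 0]
    - [0, 0, -0.015, 0]
    - [0, 0, -0.01, 0]
    - [0, 0, -0.005, 0]

```text
t: 13.45
ee_pos: [532.6, -229.1, 129.1]
orientation: [0.673, 0.739, 0.001, 0.002]
wrist_force: [0.4, -1.3, 0.6]
width: 74.1
```

```bash
python3 plan.py; python3 - <<'E'
from workcell import viewer
from h import *
for c in ["scene","top"]:
    r=viewer.read_camera(c); np.savez(f"{c}5.npz",**r)
    i=r["frame"][:,:,::-1]
    a=i[150:270,140:300] if c=="scene" else i[140:260,270:430]
    cv2.imwrite(f"pics/{c}5.png",cv2.resize(a,None,fx=4.5,fy=4.5,interpolation=cv2.INTER_CUBIC))
E
```

```text
t 13.45 pos [ 532.6 -229.1  129.1] yaw 95.35 zax [ 0.0038 -0.002  -1.    ] F [ 0.4 -1.3  0.6] w 74.1 q [-0.48  0.36  1.83  0.    0.94 -0.57]
```

View pics/scene5.png

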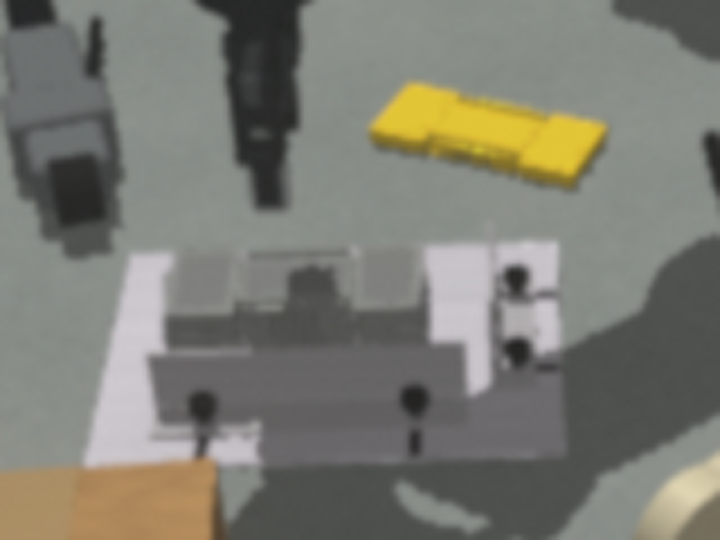

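View pics/top5.png

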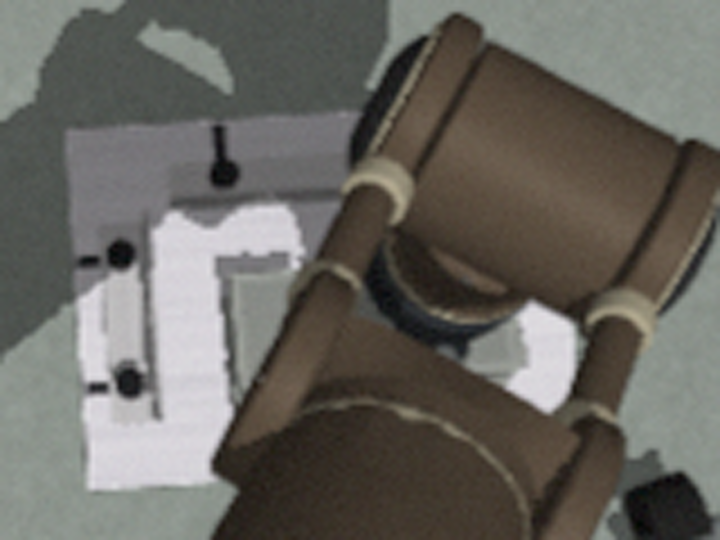

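```bash
python3 plan.py 468 -235.5 90 5.1 16
```

```text
t 13.55 pos [ 532.2 -228.9  127.9] yaw 95.35 zax [ 0.0028 -0.0014 -1.    ] F [ 0.9 -0.5 -0.2] w 73.8 q [-0.48  0.36  1.83  0.    0.94 -0.57]
d [-64.2  -6.6 -37.9] dyaw -90.25
[[-0.0,-0.004,0.0024,5.64],[-0.0004,-0.004,0.0024,5.64],[-0.0008,-0.0039,0.0024,5.64],[-0.0012,-0.0038,0.0024,5.64],[-0.0016,-0.0037,0.0024,5.64],[-0.0019,-0.0035,0.0024,5.64],[-0.0023,-0.0033,0.0024,5.64],[-0.0026,-0.0031,0.0024,5.64]]
[[-0.0029,-0.0028,0.0024,5.64],[-0.0031,-0.0025,0.0024,5.64],[-0.0034,-0.0022,0.0024,5.64],[-0.0036,-0.0019,0.0024,5.64],[-0.0037,-0.0015,0.0024,5.64],[-0.0039,-0.0011,0.0024,5.64],[-0.004,-0.0007,0.0024,5.64],[-0.004,-0.0003,0.0024,5.64]]
```

Request:
jog_arm:
  targets:
    - [0, -0.004, 0, 5.6]
    - [-0.0005, -0.004, 0, 5.6]
    - [-0.001, -0.004, 0, 5.6]
    - [-0.001, -0.004, 0, 5.6]
    - [-0.0015, -0.0035, 0, 5.6]
    - [-0.002, -0.0035, 0.002, 5.6]
    - [-0.0025, -0.0035, 0.002, 5.6]
    - [-0.0025, -0.003, 0.004, 5.6]
  hand: 0.085

```text
t: 14.22
ee_pos: [498.4, -231.6, 117.4]
orientation: [0.905, 0.425, -0.0, -0.001]
wrist_force: [0.4, 0.8, -0.2]
width: 84.7
```

Request:
jog_arm:
  targets:
    - [-0.003, -0.003, 0.004, 5.6]
    - [-0.003, -0.0025, 0.004, 5.7]
    - [-0.0035, -0.002, 0.004, 5.7]
    - [-0.0035, -0.002, 0.004, 5.7]
    - [-0.0035, -0.0015, 0.004, 5.7]
    - [-0.004, -0.001, 0.004, 5.7]
    - [-0.004, -0.0005, 0.004, 5.7]
    - [-0.004, -0.0005, 0.002, 5.7]

```text
t: 14.88
ee_pos: [465.8, -234.8, 86.7]
orientation: [0.999, 0.042, -0.001, -0.001]
wrist_force: [0.2, 0.1, -0.3]
width: 85.0
```

```bash
python3 plan.py 468 -235.5 45 5.1 8; python3 - <<'E'
from workcell import viewer
from h import *
for c in ["scene","top"]:
    r=viewer.read_camera(c); np.savez(f"{c}6.npz",**r)
    i=r["frame"][:,:,::-1]
    a=i[130:270,140:300] if c=="scene" else i[140:280,270:430]
    cv2.imwrite(f"pics/{c}6.png",cv2.resize(a,None,fx=4,fy=4,interpolation=cv2.INTER_CUBIC))
E
```

```text
t 14.88 pos [ 465.8 -234.8   86.7] yaw 4.77 zax [-0.0025  0.0015 -1.    ] F [ 0.2  0.1 -0.3] w 85.0 q [-0.55  0.34  1.98 -0.    0.83  0.94]
d [  2.2  -0.7 -41.7] dyaw 0.33
[[0.0003,0.0001,0.0052,-0.04],[0.0003,0.0001,0.0052,-0.04],[0.0003,0.0001,0.0052,-0.04],[0.0003,0.0001,0.0052,-0.04],[0.0003,0.0001,0.0052,-0.04],[0.0003,0.0001,0.0052,-0.04],[0.0003,0.0001,0.0052,-0.04],[0.0003,0.0001,0.0052,-0.04]]
```

View pics/scene6.png

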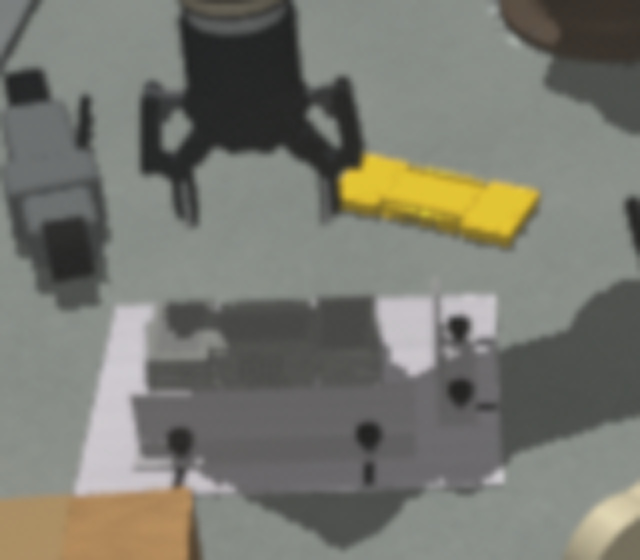

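View pics/top6.png

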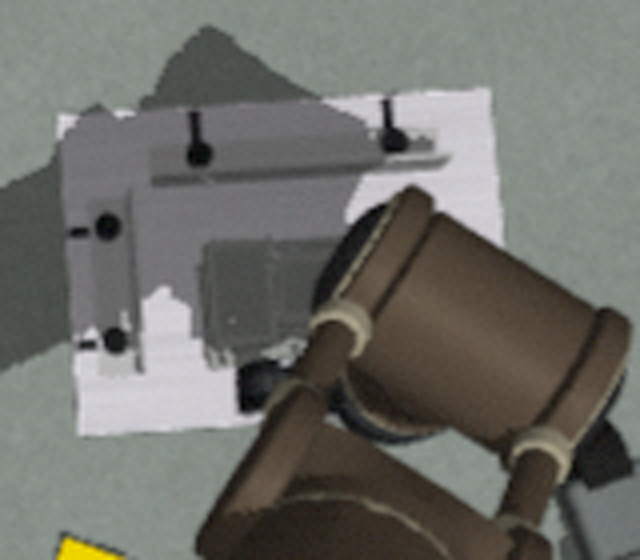

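Request:
jog_arm:
  targets:
    - [0.001, 0, 0.006, -0.3]
    - [0, 0, 0.01, 0]
    - [0, 0, 0.01, 0]
    - [0, 0, 0.01, 0]
    - [0, 0, 0.01, 0]
    - [0, 0, 0.006, 0]
    - [0, 0, 0.003, 0]
    - [0, 0, 0.001, 0]

```text
t: 15.65
ee_pos: [467.5, -234.9, 31.2]
orientation: [0.999, 0.047, -0.001, -0.001]
wrist_force: [-0.1, -0.4, 0.4]
width: 84.9
```

Request:
jog_arm:
  targets:
    - [0, 0, 0.003, 0]
    - [0, 0, 0.003, 0]
    - [0, 0, 0.002, 0]
    - [0, 0, 0.002, 0]
    - [0, 0, 0.002, 0]
    - [0, 0, 0.001, 0]
    - [0, 0, 0.001, 0]
    - [0, 0, 0, 0]

```text
t: 16.32
ee_pos: [468.0, -235.2, 18.2]
orientation: [0.999, 0.047, -0.0, -0.0]
wrist_force: [0.4, -0.6, -0.2]
width: 85.2
```

```bash
python3 plan.py; python3 - <<'E'
from workcell import viewer
from h import *
for c in ["scene"]:
    r=viewer.read_camera(c); np.savez(f"{c}7.npz",**r)
    i=r["frame"][:,:,::-1]
    a=i[150:260,150:290]
    cv2.imwrite(f"pics/{c}7.png",cv2.resize(a,None,fx=5,fy=5,interpolation=cv2.INTER_CUBIC))
E
```

```text
t 16.32 pos [ 468.  -235.2   18.2] yaw 5.35 zax [-2.e-04  1.e-04 -1.e+00] F [ 0.4 -0.6 -0.2] w 85.2 q [-0.55  0.46  1.99 -0.    0.69  0.93]
```

View pics/scene7.png

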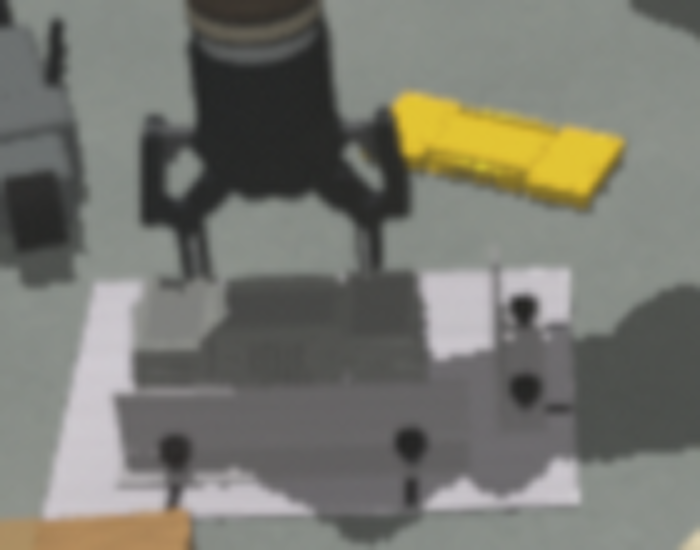

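Request:
jog_arm:
  targets:
    - [0, 0, 0.001, 0]
    - [0, 0, 0.001, 0]
    - [0, 0, 0.001, 0]
    - [0, 0, 0.0005, 0]
    - [0, 0, 0, 0]
    - [0, 0, 0, 0]
    - [0, 0, 0, 0]
    - [0, 0, 0, 0]

```text
t: 17.03
ee_pos: [468.1, -235.3, 14.8]
orientation: [0.999, 0.047, 0.0, 0.0]
wrist_force: [0.5, -0.3, -0.1]
width: 85.2
```

Request:
jog_arm:
  targets:
    - [0.002, 0, 0, 0]
    - [0.004, 0, 0, 0]
    - [0.004, 0, 0, 0]
    - [0.004, 0, 0, 0]
    - [0.004, 0, 0, 0]
    - [0.004, 0, 0, 0]
    - [0.004, 0, 0, 0]
    - [0.004, 0, 0, 0]

```text
t: 17.7
ee_pos: [498.1, -232.3, 14.6]
orientation: [0.999, 0.047, -0.0, -0.0]
wrist_force: [-1.6, 0.4, 0.3]
width: 85.0
```

Request:
jog_arm:
  targets:
    - [0.003, 0, 0, 0]
    - [0.003, 0, 0, 0]
    - [0.003, 0, 0, 0]
    - [0.003, 0, 0, 0]
    - [0.003, 0, 0, 0]
    - [0.002, 0, 0, 0]
    - [0.001, 0, 0, 0]
    - [0, 0, 0, 0]

```text
t: 18.37
ee_pos: [516.4, -230.8, 14.9]
orientation: [0.999, 0.047, 0.0, 0.0]
wrist_force: [-0.2, 0.1, -0.4]
width: 85.2
```

```bash
python3 plan.py; python3 - <<'E'
from workcell import viewer
from h import *
for c in ["scene"]:
    r=viewer.read_camera(c); np.savez(f"{c}8.npz",**r)
    i=r["frame"][:,:,::-1]
    a=i[150:260,150:290]
    cv2.imwrite(f"pics/{c}8.png",cv2.resize(a,None,fx=5,fy=5,interpolation=cv2.INTER_CUBIC))
E
```

```text
t 18.37 pos [ 516.4 -230.8   14.9] yaw 5.35 zax [ 8.e-04 -2.e-04 -1.e+00] F [-0.2  0.1 -0.4] w 85.2 q [-0.5   0.53  1.89  0.    0.72  0.98]
```

View pics/scene8.png

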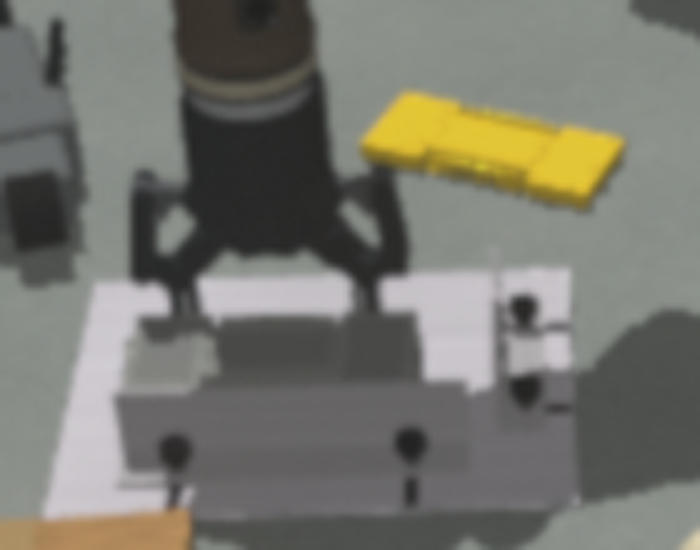

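Request:
jog_arm:
  targets:
    - [0.001, 0, 0, 0]
    - [0.002, 0, 0, 0]
    - [0.002, 0, 0, 0]
    - [0.001, 0, 0, 0]
    - [0.001, 0, 0, 0]
    - [0.001, 0, 0, 0]
    - [0, 0, 0, 0]
    - [0, 0, 0, 0]

```text
t: 19.08
ee_pos: [523.9, -229.9, 14.7]
orientation: [0.999, 0.047, 0.0, -0.0]
wrist_force: [-2.5, -0.2, 1.0]
width: 84.6
```

Request:
jog_arm:
  targets:
    - [0.0005, 0, 0, 0]
    - [0.0005, 0, 0, 0]
    - [0.0005, 0, 0, 0]
    - [0.0005, 0, 0, 0]
    - [0, 0, 0, 0]
    - [0, 0, 0, 0]
    - [0, 0, 0, 0]
    - [0, 0, 0, 0]

```text
t: 19.75
ee_pos: [525.9, -229.8, 14.7]
orientation: [0.999, 0.047, 0.0, 0.0]
wrist_force: [-1.3, 0.7, -0.9]
width: 84.9
```

Request:
jog_arm:
  targets:
    - [0.0005, 0, 0, 0]
    - [0.0005, 0, 0, 0]
    - [0.0005, 0, 0, 0]
    - [0.0005, 0, 0, 0]
    - [0, 0, 0, 0]
    - [0, 0, 0, 0]
    - [0, 0, 0, 0]
    - [0, 0, 0, 0]

```text
t: 20.42
ee_pos: [527.9, -229.7, 14.7]
orientation: [0.999, 0.047, 0.0, 0.0]
wrist_force: [-2.2, 0.5, -0.3]
width: 85.0
```

```bash
python3 plan.py; python3 - <<'E'
from workcell import viewer
from h import *
r=viewer.read_camera("top"); np.savez("top9.npz",**r)
i=r["frame"][:,:,::-1]
cv2.imwrite("pics/top9.png",cv2.resize(i[140:280,270:430],None,fx=4,fy=4,interpolation=cv2.INTER_CUBIC))
E
```

```text
t 20.42 pos [ 527.9 -229.7   14.7] yaw 5.35 zax [ 3.e-04 -0.e+00 -1.e+00] F [-2.2  0.5 -0.3] w 85.0 q [-0.49  0.54  1.87  0.    0.74  0.99]
```

View pics/top9.png

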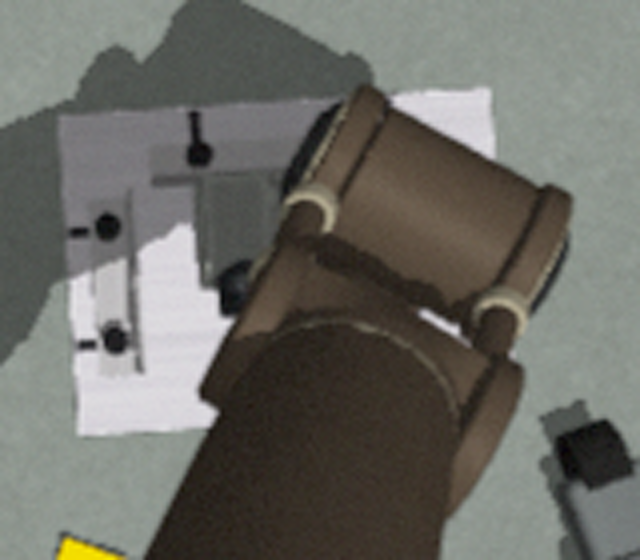

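Request:
jog_arm:
  targets:
    - [0.0005, 0, 0, 0]
    - [0.0005, 0, 0, 0]
    - [0.0005, 0, 0, 0]
    - [0, 0, 0, 0]
    - [0, 0, 0, 0]
    - [0, 0, 0, 0]
    - [0, 0, 0, 0]
    - [0, 0, 0, 0]

```text
t: 21.13
ee_pos: [528.8, -229.5, 14.7]
orientation: [0.999, 0.047, -0.001, -0.0]
wrist_force: [-5.5, -1.2, 3.0]
width: 84.9
```

```bash
python3 plan.py
```

```text
t 21.13 pos [ 528.8 -229.5   14.7] yaw 5.34 zax [-1.1e-03  3.0e-04 -1.0e+00] F [-5.5 -1.2  3. ] w 84.9 q [-0.48  0.54  1.86 -0.    0.74  0.99]
```

Request:
jog_arm:
  targets:
    - [0.0005, 0, 0, 0]
    - [0.0003, 0, 0, 0]
    - [0, 0, 0, 0]
    - [0, 0, 0, 0]
    - [0, 0, 0, 0]
    - [0, 0, 0, 0]
    - [0, 0, 0, 0]
    - [0, 0, 0, 0]

```text
t: 21.8
ee_pos: [528.8, -229.5, 14.7]
orientation: [0.999, 0.047, -0.001, -0.0]
wrist_force: [-7.9, -0.7, 3.7]
width: 85.1
```

```bash
python3 plan.py
```

```text
t 21.8 pos [ 528.8 -229.5   14.7] yaw 5.34 zax [-2.8e-03  5.0e-04 -1.0e+00] F [-7.9 -0.7  3.7] w 85.1 q [-0.48  0.54  1.86 -0.    0.74  0.99]
```

Request:
jog_arm:
  targets:
    - [-0.002, 0, 0, 0]
    - [-0.004, 0, 0, 0]
    - [-0.006, 0, 0, 0]
    - [-0.006, 0, 0, 0]
    - [-0.004, 0, -0.004, 0]
    - [-0.002, 0, -0.01, 0]
    - [0, 0, -0.02, 0]
    - [0, 0, -0.02, 0]

```text
t: 22.47
ee_pos: [505.5, -231.5, 69.4]
orientation: [0.999, 0.046, -0.0, -0.0]
wrist_force: [0.7, -0.2, 0.4]
width: 84.9
```

```bash
python3 - <<'E'
from h import *
for c in ("top0","scene0"):
    P=cloud(dict(np.load(c+".npz")))
    q,_=rect(P,[380,-520,12],[760,-335,400])
    for x in range(400,740,40):
        w=q[(q[:,0]>x)&(q[:,0]<x+40)]
        if len(w): print(c,x,"ymax",np.percentile(w[:,1],98).round(),"zmax",w[:,2].max().round(), "y of z>60:", (np.percentile(w[w[:,2]>60][:,1],99).round() if (w[:,2]>60).any() else None))
E
python3 plan.py 570.7 -334.7 110 95.2 16
```

```text
top0 400 ymax -366.0 zmax 55.0 y of z>60: None
top0 440 ymax -364.0 zmax 52.0 y of z>60: None
scene0 400 ymax -364.0 zmax 54.0 y of z>60: None
scene0 440 ymax -364.0 zmax 53.0 y of z>60: None
t 22.47 pos [ 505.5 -231.5   69.4] yaw 5.33 zax [-1.e-03  7.e-04 -1.e+00] F [ 0.7 -0.2  0.4] w 84.9 q [-0.51  0.42  1.91  0.    0.82  0.97]
d [  65.2 -103.2   40.6] dyaw 89.87
[[0.0035,0.0068,-0.0025,-5.62],[0.0028,0.0071,-0.0025,-5.62],[0.0021,0.0073,-0.0025,-5.62],[0.0013,0.0075,-0.0025,-5.62],[0.0006,0.0076,-0.0025,-5.62],[-0.0001,0.0076,-0.0025,-5.62],[-0.0009,0.0076,-0.0025,-5.62],[-0.0016,0.0075,-0.0025,-5.62]]
[[-0.0024,0.0073,-0.0025,-5.62],[-0.0031,0.007,-0.0025,-5.62],[-0.0037,0.0067,-0.0025,-5.62],[-0.0044,0.0063,-0.0025,-5.62],[-0.005,0.0058,-0.0025,-5.62],[-0.0055,0.0053,-0.0025,-5.62],[-0.006,0.0047,-0.0025,-5.62],[-0.0064,0.0041,-0.0025,-5.62]]
```

Request:
jog_arm:
  targets:
    - [0.0035, 0.007, -0.01, -5.6]
    - [0.003, 0.007, -0.01, -5.6]
    - [0.002, 0.0075, -0.01, -5.6]
    - [0.0015, 0.0075, -0.01, -5.6]
    - [0.0005, 0.0075, 0, -5.6]
    - [0, 0.0075, 0, -5.6]
    - [-0.001, 0.0075, 0, -5.6]
    - [-0.0015, 0.0075, 0, -5.6]
  hand: 0
  newtons: 20

```text
t: 23.13
ee_pos: [539.6, -283.7, 110.1]
orientation: [0.905, 0.426, 0.001, 0.001]
wrist_force: [-0.6, 0.4, 0.5]
width: 0.1
```

Request:
jog_arm:
  targets:
    - [-0.0025, 0.0075, 0, -5.6]
    - [-0.003, 0.007, 0, -5.6]
    - [-0.0035, 0.0065, 0, -5.6]
    - [-0.0045, 0.0065, 0, -5.6]
    - [-0.005, 0.006, 0, -5.7]
    - [-0.0055, 0.0055, 0, -5.7]
    - [-0.006, 0.0045, 0, -5.7]
    - [-0.0065, 0.004, 0, -5.7]

```text
t: 23.8
ee_pos: [572.3, -335.7, 109.9]
orientation: [0.672, 0.741, 0.0, 0.001]
wrist_force: [0.3, -0.5, 0.1]
width: 0.1
```

```bash
python3 plan.py 570.7 -334.7 60 95.2 8; python3 - <<'E'
from workcell import viewer
from h import *
for c in ["scene","top"]:
    r=viewer.read_camera(c); np.savez(f"{c}10.npz",**r)
    i=r["frame"][:,:,::-1]
    a=i[130:270,130:290] if c=="scene" else i[120:260,270:430]
    cv2.imwrite(f"pics/{c}10.png",cv2.resize(a,None,fx=4,fy=4,interpolation=cv2.INTER_CUBIC))
E
```

```text
t 23.8 pos [ 572.3 -335.7  109.9] yaw 95.63 zax [ 1.4e-03 -7.0e-04 -1.0e+00] F [ 0.3 -0.5  0.1] w 0.1 q [-0.6   0.53  1.63  0.    0.98 -0.69]
d [ -1.6   1.  -49.9] dyaw -0.43
[[0.0002,-0.0002,0.0062,0.05],[0.0001,-0.0002,0.0062,0.05],[0.0001,-0.0002,0.0062,0.05],[0.0001,-0.0002,0.0062,0.05],[0.0001,-0.0002,0.0062,0.05],[0.0001,-0.0002,0.0062,0.05],[0.0001,-0.0002,0.0062,0.05],[0.0001,-0.0002,0.0062,0.05]]
```

View pics/scene10.png

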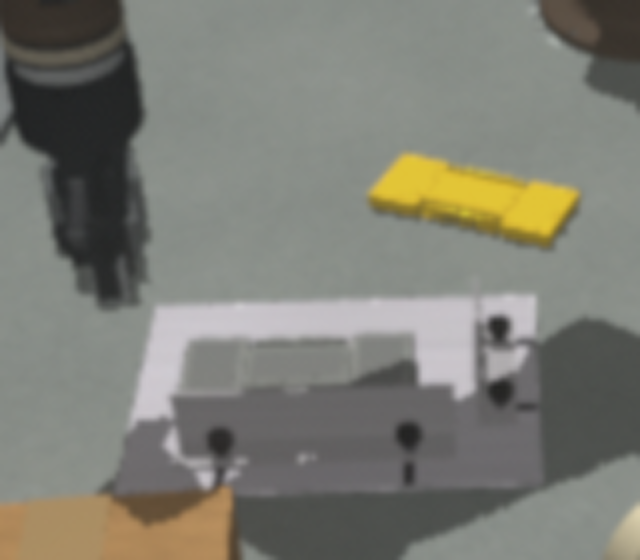

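View pics/top10.png

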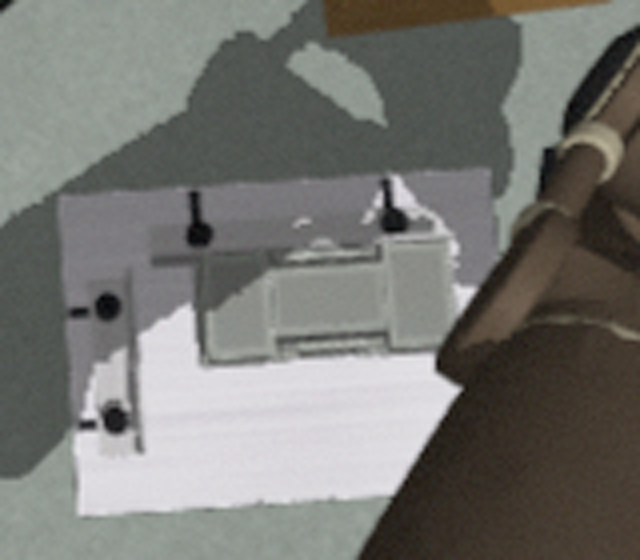

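Request:
jog_arm:
  targets:
    - [0, -0.002, 0.008, 0.4]
    - [0, -0.001, 0.012, 0]
    - [0, 0, 0.014, 0]
    - [0, 0, 0.014, 0]
    - [0, 0, 0.014, 0]
    - [0, 0, 0.01, 0]
    - [0, 0, 0.006, 0]
    - [0, 0, 0.002, 0]

```text
t: 24.57
ee_pos: [567.7, -334.6, 26.4]
orientation: [0.676, 0.737, -0.0, -0.002]
wrist_force: [0.3, 0.5, 0.2]
width: -0.1
```

```bash
python3 plan.py; python3 - <<'E'
from workcell import viewer
from h import *
for c in ["scene"]:
    r=viewer.read_camera(c); np.savez(f"{c}11.npz",**r)
    i=r["frame"][:,:,::-1]
    a=i[150:270,130:270]
    cv2.imwrite(f"pics/{c}11.png",cv2.resize(a,None,fx=5,fy=5,interpolation=cv2.INTER_CUBIC))
E
```

```text
t 24.57 pos [ 567.7 -334.6   26.4] yaw 94.95 zax [-0.0029  0.002  -1.    ] F [0.3 0.5 0.2] w -0.1 q [-0.6   0.64  1.65 -0.    0.85 -0.69]
```

View pics/scene11.png

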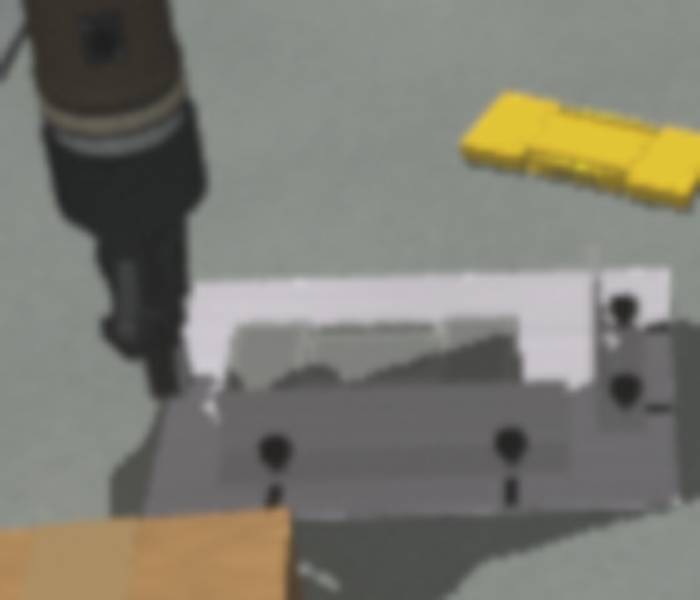

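Request:
jog_arm:
  targets:
    - [0, 0, -0.002, 0]
    - [0.003, 0, 0, 0]
    - [0.005, 0, 0, 0]
    - [0.005, 0, 0, 0]
    - [0.005, 0, 0, 0]
    - [0.005, 0, 0, 0]
    - [0.005, 0, 0, 0]
    - [0.004, 0, 0, 0]

```text
t: 25.28
ee_pos: [566.4, -303.6, 31.2]
orientation: [0.676, 0.737, -0.0, 0.001]
wrist_force: [0.4, -2.0, 1.4]
width: 0.5
```

Request:
jog_arm:
  targets:
    - [0.003, 0, 0, 0]
    - [0.003, 0, 0, 0]
    - [0.003, 0, 0, 0]
    - [0.003, 0, 0, 0]
    - [0.002, 0, 0, 0]
    - [0.001, 0, 0, 0]
    - [0.001, 0, 0, 0]
    - [0, 0, 0, 0]

```text
t: 25.95
ee_pos: [565.0, -287.7, 31.0]
orientation: [0.676, 0.737, 0.0, 0.0]
wrist_force: [-0.1, -1.8, 1.0]
width: -0.1
```

```bash
python3 plan.py; python3 - <<'E'
from workcell import viewer
from h import *
for c in ["scene","top"]:
    r=viewer.read_camera(c); np.savez(f"{c}12.npz",**r)
    i=r["frame"][:,:,::-1]
    a=i[130:270,130:290] if c=="scene" else i[120:260,270:430]
    cv2.imwrite(f"pics/{c}12.png",cv2.resize(a,None,fx=4,fy=4,interpolation=cv2.INTER_CUBIC))
E
```

```text
t 25.95 pos [ 565.  -287.7   31. ] yaw 94.95 zax [ 5.e-04 -2.e-04 -1.e+00] F [-0.1 -1.8  1. ] w -0.1 q [-0.54  0.6   1.72  0.    0.82 -0.63]
```

View pics/scene12.png

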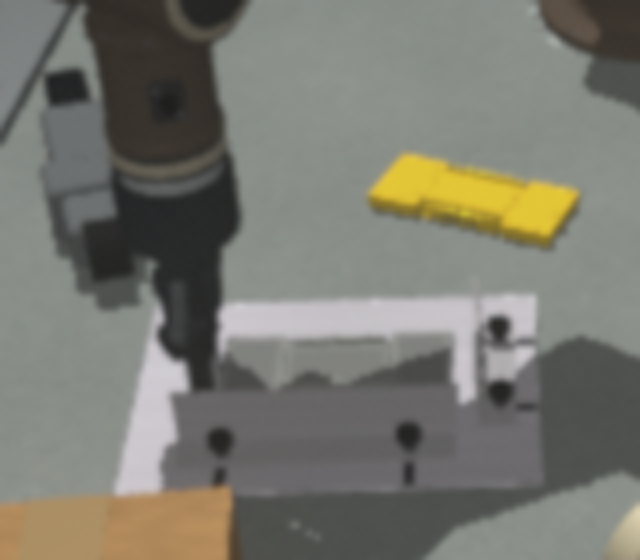

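View pics/top12.png

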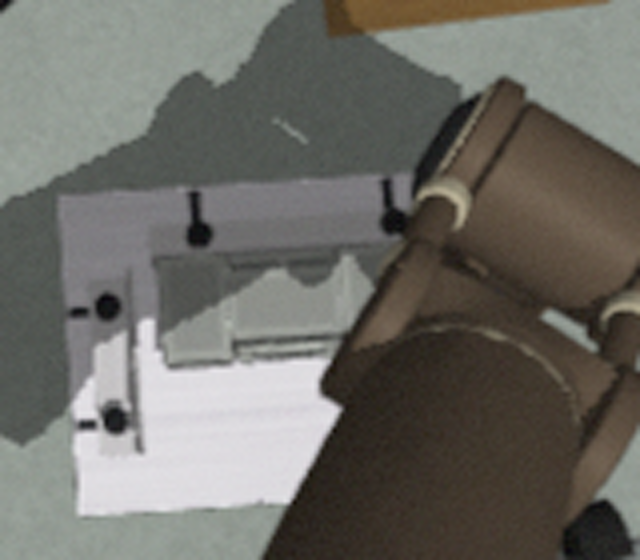

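Request:
jog_arm:
  targets:
    - [-0.001, 0, 0.002, 0]
    - [0, 0, 0.002, 0]
    - [0.002, 0, 0, 0]
    - [0.002, 0, 0, 0]
    - [0.002, 0, 0, 0]
    - [0.002, 0, 0, 0]
    - [0.001, 0, 0, 0]
    - [0, 0, 0, 0]

```text
t: 26.72
ee_pos: [563.9, -279.1, 26.7]
orientation: [0.676, 0.737, 0.0, -0.0]
wrist_force: [0.3, 0.5, -0.4]
width: 0.1
```

Request:
jog_arm:
  targets:
    - [0.001, 0, 0, 0]
    - [0.001, 0, 0, 0]
    - [0.001, 0, 0, 0]
    - [0.0005, 0, 0, 0]
    - [0.0005, 0, 0, 0]
    - [0, 0, 0, 0]
    - [0, 0, 0, 0]
    - [0, 0, 0, 0]

```text
t: 27.38
ee_pos: [563.8, -275.7, 26.8]
orientation: [0.676, 0.737, 0.0, -0.0]
wrist_force: [-0.1, -1.4, -0.5]
width: -0.1
```

Request:
jog_arm:
  targets:
    - [0.001, 0, 0, 0]
    - [0.001, 0, 0, 0]
    - [0.0005, 0, 0, 0]
    - [0.0005, 0, 0, 0]
    - [0, 0, 0, 0]
    - [0, 0, 0, 0]
    - [0, 0, 0, 0]
    - [0, 0, 0, 0]

```text
t: 28.05
ee_pos: [563.5, -272.7, 26.8]
orientation: [0.676, 0.737, 0.0, 0.0]
wrist_force: [-0.2, -2.1, 0.3]
width: 0.3
```

Request:
jog_arm:
  targets:
    - [0.0005, 0, 0, 0]
    - [0.0005, 0, 0, 0]
    - [0.0005, 0, 0, 0]
    - [0, 0, 0, 0]
    - [0, 0, 0, 0]
    - [0, 0, 0, 0]
    - [0, 0, 0, 0]
    - [0, 0, 0, 0]

```text
t: 28.72
ee_pos: [563.4, -271.2, 26.8]
orientation: [0.676, 0.737, 0.0, 0.0]
wrist_force: [0.2, -2.2, 0.6]
width: -0.2
```

Request:
jog_arm:
  targets:
    - [0.0005, 0, 0, 0]
    - [0.0005, 0, 0, 0]
    - [0.0005, 0, 0, 0]
    - [0, 0, 0, 0]
    - [0, 0, 0, 0]
    - [0, 0, 0, 0]
    - [0, 0, 0, 0]
    - [0, 0, 0, 0]

```text
t: 29.38
ee_pos: [563.2, -269.8, 26.8]
orientation: [0.676, 0.737, 0.0, 0.0]
wrist_force: [-0.2, -2.1, 0.7]
width: 0.2
```

```bash
python3 plan.py; python3 - <<'E'
from workcell import viewer
from h import *
r=viewer.read_camera("top"); np.savez("top13.npz",**r)
i=r["frame"][:,:,::-1]
cv2.imwrite("pics/top13.png",cv2.resize(i[160:250,280:380],None,fx=6,fy=6,interpolation=cv2.INTER_CUBIC))
E
```

```text
t 29.38 pos [ 563.2 -269.8   26.8] yaw 94.95 zax [ 1.e-04 -1.e-04 -1.e+00] F [-0.2 -2.1  0.7] w 0.2 q [-0.52  0.59  1.74 -0.    0.81 -0.6 ]
```

View pics/top13.png

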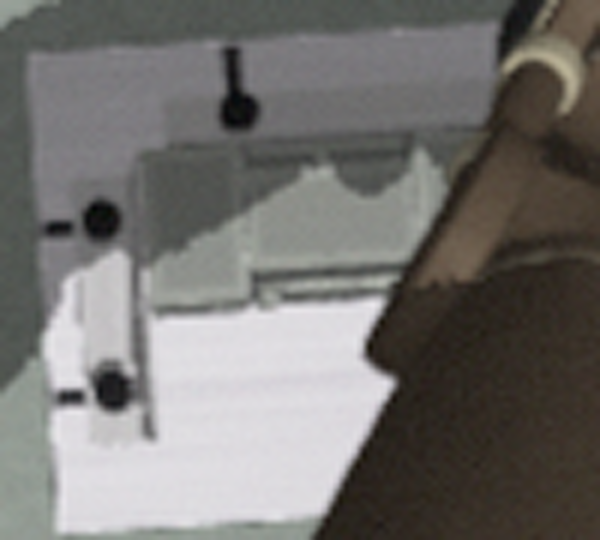

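Almost at the side guide (pile edge at px ~(148,230) against the guide face ~(143,230)). Continue in small steps.

Request:
jog_arm:
  targets:
    - [0.0005, 0, 0, 0]
    - [0.0005, 0, 0, 0]
    - [0.0003, 0, 0, 0]
    - [0, 0, 0, 0]
    - [0, 0, 0, 0]
    - [0, 0, 0, 0]
    - [0, 0, 0, 0]
    - [0, 0, 0, 0]

```text
t: 30.1
ee_pos: [563.3, -269.8, 26.9]
orientation: [0.676, 0.737, -0.001, 0.001]
wrist_force: [-0.4, -6.9, -1.8]
width: -0.2
```

```bash
python3 plan.py
```

```text
t 30.1 pos [ 563.3 -269.8   26.9] yaw 94.98 zax [ 9.0e-04 -2.2e-03 -1.0e+00] F [-0.4 -6.9 -1.8] w -0.2 q [-0.52  0.59  1.75 -0.    0.81 -0.6 ]
```

Request:
jog_arm:
  targets:
    - [0.0003, 0, 0, 0]
    - [0, 0, 0, 0]
    - [0, 0, 0, 0]
    - [0, 0, 0, 0]
    - [0, 0, 0, 0]
    - [0, 0, 0, 0]
    - [0, 0, 0, 0]
    - [0, 0, 0, 0]

```text
t: 30.77
ee_pos: [563.2, -269.8, 26.9]
orientation: [0.676, 0.737, -0.001, 0.001]
wrist_force: [-0.8, -7.2, -1.0]
width: 0.0
```

Request:
jog_arm:
  targets:
    - [-0.002, 0, 0, 0]
    - [-0.005, 0, 0, 0]
    - [-0.007, 0, 0, 0]
    - [-0.007, 0, 0, 0]
    - [-0.006, 0, -0.005, 0]
    - [-0.003, 0, -0.015, 0]
    - [0, 0, -0.025, 0]
    - [0, 0, -0.025, 0]

```text
t: 31.43
ee_pos: [564.7, -298.2, 96.6]
orientation: [0.676, 0.737, -0.0, -0.001]
wrist_force: [0.5, 0.4, 0.1]
width: -0.2
```

```bash
python3 - <<'E'
from workcell import viewer
from h import *
for c in ["scene","top"]:
    r=viewer.read_camera(c); np.savez(f"{c}14.npz",**r)
    i=r["frame"][:,:,::-1]
    a=i[190:260,150:270] if c=="scene" else i[160:240,280:390]
    cv2.imwrite(f"pics/{c}14.png",cv2.resize(a,None,fx=6,fy=6,interpolation=cv2.INTER_CUBIC))
E
python3 plan.py 486 -187 100 5.1 16
```

```text
t 31.53 pos [ 569.2 -300.7  102.3] yaw 94.92 zax [ 0.0086 -0.005  -1.    ] F [ 0.9 -0.1  0.8] w 0.1 q [-0.55  0.5   1.69  0.    0.94 -0.64]
d [-83.2 113.7  -2.3] dyaw -89.82
[[0.0075,-0.0046,0.0001,5.61],[0.007,-0.0053,0.0001,5.61],[0.0065,-0.006,0.0001,5.61],[0.0059,-0.0066,0.0001,5.61],[0.0052,-0.0071,0.0001,5.61],[0.0045,-0.0076,0.0001,5.61],[0.0037,-0.008,0.0001,5.61],[0.0029,-0.0083,0.0001,5.61]]
[[0.0021,-0.0086,0.0001,5.61],[0.0013,-0.0087,0.0001,5.61],[0.0004,-0.0088,0.0001,5.61],[-0.0005,-0.0088,0.0001,5.61],[-0.0013,-0.0087,0.0001,5.61],[-0.0022,-0.0085,0.0001,5.61],[-0.003,-0.0083,0.0001,5.61],[-0.0038,-0.0079,0.0001,5.61]]
```

View pics/scene14.png

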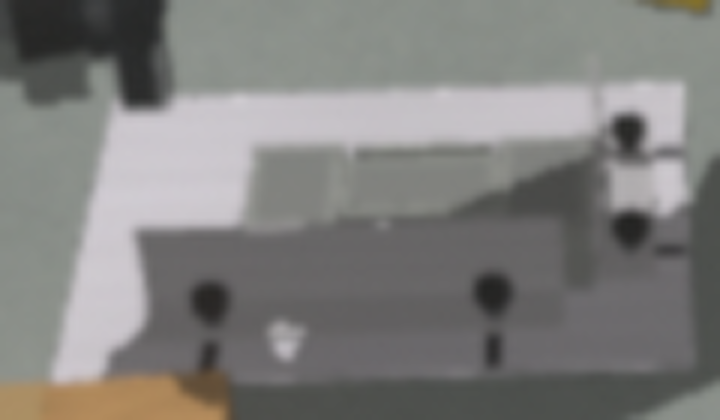

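View pics/top14.png

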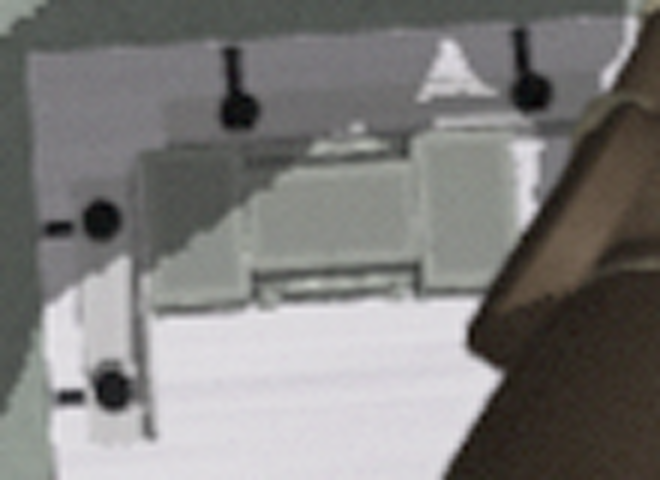

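```bash
python3 plan.py 490.5 -204 100 5.1 16|tail -2
```

```text
[[0.0064,-0.0044,0.0001,5.61],[0.006,-0.005,0.0001,5.61],[0.0055,-0.0056,0.0001,5.61],[0.0049,-0.0061,0.0001,5.61],[0.0043,-0.0065,0.0001,5.61],[0.0036,-0.0069,0.0001,5.61],[0.0029,-0.0072,0.0001,5.61],[0.0022,-0.0075,0.0001,5.61]]
[[0.0015,-0.0077,0.0001,5.61],[0.0007,-0.0078,0.0001,5.61],[-0.0001,-0.0078,0.0001,5.61],[-0.0008,-0.0077,0.0001,5.61],[-0.0016,-0.0076,0.0001,5.61],[-0.0023,-0.0074,0.0001,5.61],[-0.003,-0.0072,0.0001,5.61],[-0.0037,-0.0069,0.0001,5.61]]
```

Request:
jog_arm:
  targets:
    - [0.0065, -0.0045, 0, 5.6]
    - [0.006, -0.005, 0, 5.6]
    - [0.0055, -0.0055, 0, 5.6]
    - [0.005, -0.006, 0, 5.6]
    - [0.0045, -0.0065, 0, 5.6]
    - [0.0035, -0.007, 0, 5.6]
    - [0.003, -0.007, 0, 5.6]
    - [0.002, -0.0075, 0, 5.6]
  hand: 0.085

```text
t: 32.2
ee_pos: [525.6, -249.3, 96.2]
orientation: [0.907, 0.422, -0.0, -0.001]
wrist_force: [0.7, 0.0, 0.1]
width: 84.7
```

Request:
jog_arm:
  targets:
    - [0.0015, -0.0075, 0, 5.6]
    - [0.0005, -0.008, 0, 5.6]
    - [0, -0.008, 0, 5.6]
    - [-0.001, -0.0075, 0, 5.6]
    - [-0.0015, -0.0075, 0, 5.6]
    - [-0.0025, -0.0075, 0, 5.6]
    - [-0.003, -0.007, 0, 5.6]
    - [-0.0035, -0.007, 0, 5.6]

```text
t: 32.87
ee_pos: [486.0, -201.4, 96.3]
orientation: [0.999, 0.044, -0.0, -0.0]
wrist_force: [0.0, -0.3, -0.7]
width: 85.3
```

```bash
python3 plan.py 490.5 -204 60 5.1 8
```

```text
t 32.87 pos [ 486.  -201.4   96.3] yaw 5.06 zax [-9.e-04  7.e-04 -1.e+00] F [ 0.  -0.3 -0.7] w 85.3 q [-0.48  0.33  1.97  0.    0.85  1.01]
d [  4.5  -2.6 -36.3] dyaw 0.04
[[0.0005,0.0004,0.0045,-0.01],[0.0005,0.0004,0.0045,-0.01],[0.0005,0.0004,0.0045,-0.01],[0.0005,0.0004,0.0045,-0.01],[0.0005,0.0004,0.0045,-0.01],[0.0005,0.0004,0.0045,-0.01],[0.0005,0.0004,0.0045,-0.01],[0.0005,0.0004,0.0045,-0.01]]
```

Request:
jog_arm:
  targets:
    - [0.002, 0.002, 0.008, 0]
    - [0, 0.001, 0.012, 0]
    - [0, 0, 0.012, 0]
    - [0, 0, 0.012, 0]
    - [0, 0, 0.01, 0]
    - [0, 0, 0.006, 0]
    - [0, 0, 0.003, 0]
    - [0, 0, 0.001, 0]

```text
t: 33.53
ee_pos: [488.3, -204.3, 31.6]
orientation: [0.999, 0.047, -0.001, -0.0]
wrist_force: [0.1, 0.3, -1.0]
width: 84.9
```

```bash
python3 plan.py; python3 - <<'E'
from workcell import viewer
from h import *
for c in ["scene"]:
    r=viewer.read_camera(c)
    i=r["frame"][:,:,::-1]
    a=i[150:260,150:290]
    cv2.imwrite(f"pics/{c}15.png",cv2.resize(a,None,fx=5,fy=5,interpolation=cv2.INTER_CUBIC))
E
```

```text
t 33.53 pos [ 488.3 -204.3   31.6] yaw 5.36 zax [-1.7e-03  9.0e-04 -1.0e+00] F [ 0.1  0.3 -1. ] w 84.9 q [-0.48  0.45  1.97 -0.    0.72  1.  ]
```

View pics/scene15.png

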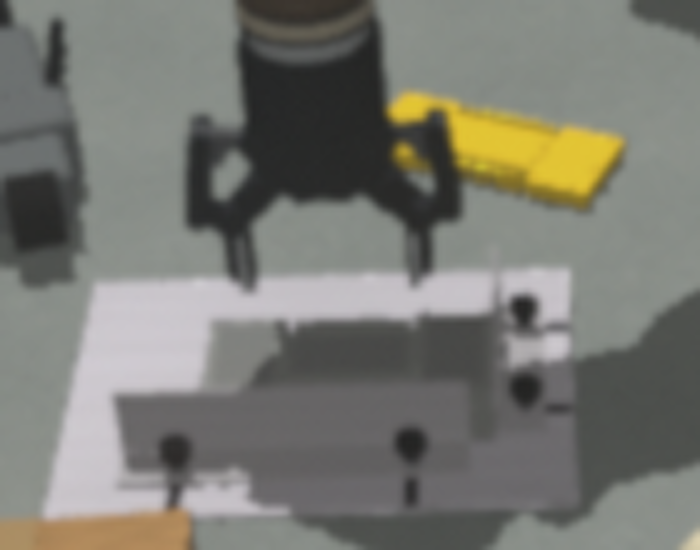

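Request:
jog_arm:
  targets:
    - [0, 0, 0.004, 0.2]
    - [0, 0, 0.004, 0]
    - [0, 0, 0.004, 0]
    - [0, 0, 0.003, 0]
    - [0, 0, 0.001, 0]
    - [0.002, 0, 0, 0]
    - [0.004, 0, 0, 0]
    - [0.004, 0, 0, 0]

```text
t: 34.25
ee_pos: [499.4, -203.7, 17.0]
orientation: [0.999, 0.045, 0.0, 0.0]
wrist_force: [0.6, -0.3, -0.2]
width: 85.0
```

Request:
jog_arm:
  targets:
    - [0.005, 0, 0, 0]
    - [0.005, 0, 0, 0]
    - [0.004, 0, 0, 0]
    - [0.003, 0, 0, 0]
    - [0.002, 0, 0, 0]
    - [0.001, 0, 0, 0]
    - [0.001, 0, 0, 0]
    - [0, 0, 0, 0]

```text
t: 34.92
ee_pos: [519.8, -201.7, 16.7]
orientation: [0.999, 0.045, -0.0, -0.0]
wrist_force: [-0.6, -0.2, 0.5]
width: 85.0
```

```bash
python3 plan.py
```

```text
t 34.92 pos [ 519.8 -201.7   16.7] yaw 5.16 zax [-1.e-04  1.e-04 -1.e+00] F [-0.6 -0.2  0.5] w 85.0 q [-0.45  0.51  1.91  0.    0.72  1.03]
```

Request:
jog_arm:
  targets:
    - [0, 0, 0.002, 0]
    - [0.001, 0, 0, 0]
    - [0.001, 0, 0, 0]
    - [0.001, 0, 0, 0]
    - [0.001, 0, 0, 0]
    - [0.0005, 0, 0, 0]
    - [0, 0, 0, 0]
    - [0, 0, 0, 0]

```text
t: 35.58
ee_pos: [524.3, -201.3, 14.8]
orientation: [0.999, 0.045, 0.0, 0.0]
wrist_force: [-0.0, -1.1, -0.3]
width: 85.0
```

Request:
jog_arm:
  targets:
    - [0.0005, 0, 0, 0]
    - [0.0005, 0, 0, 0]
    - [0.0005, 0, 0, 0]
    - [0, 0, 0, 0]
    - [0, 0, 0, 0]
    - [0, 0, 0, 0]
    - [0, 0, 0, 0]
    - [0, 0, 0, 0]

```text
t: 36.25
ee_pos: [525.7, -201.2, 14.8]
orientation: [0.999, 0.045, -0.0, -0.0]
wrist_force: [-1.0, -0.4, 0.0]
width: 85.5
```

Request:
jog_arm:
  targets:
    - [0.0005, 0, 0, 0]
    - [0.0005, 0, 0, 0]
    - [0, 0, 0, 0]
    - [0, 0, 0, 0]
    - [0, 0, 0, 0]
    - [0, 0, 0, 0]
    - [0, 0, 0, 0]
    - [0, 0, 0, 0]

```text
t: 36.92
ee_pos: [526.3, -201.0, 14.7]
orientation: [0.999, 0.045, -0.0, -0.0]
wrist_force: [-1.8, -0.7, 0.9]
width: 85.1
```

```bash
python3 plan.py
```

```text
t 36.92 pos [ 526.3 -201.    14.7] yaw 5.15 zax [-8.e-04  2.e-04 -1.e+00] F [-1.8 -0.7  0.9] w 85.1 q [-0.44  0.52  1.89 -0.    0.72  1.04]
```

Request:
jog_arm:
  targets:
    - [0.0005, 0, 0, 0]
    - [0.0005, 0, 0, 0]
    - [0, 0, 0, 0]
    - [0, 0, 0, 0]
    - [0, 0, 0, 0]
    - [0, 0, 0, 0]
    - [0, 0, 0, 0]
    - [0, 0, 0, 0]

```text
t: 37.58
ee_pos: [526.4, -200.9, 14.5]
orientation: [0.999, 0.045, -0.001, -0.0]
wrist_force: [-5.0, -1.5, 3.0]
width: 85.1
```

```bash
python3 plan.py
```

```text
t 37.58 pos [ 526.4 -200.9   14.5] yaw 5.14 zax [-2.9e-03  6.0e-04 -1.0e+00] F [-5.  -1.5  3. ] w 85.1 q [-0.44  0.52  1.89 -0.    0.73  1.04]
```

Request:
jog_arm:
  targets:
    - [0.0005, 0, 0, 0]
    - [0.0003, 0, 0, 0]
    - [0, 0, 0, 0]
    - [0, 0, 0, 0]
    - [0, 0, 0, 0]
    - [0, 0, 0, 0]
    - [0, 0, 0, 0]
    - [0, 0, 0, 0]

```text
t: 38.25
ee_pos: [526.4, -200.9, 14.3]
orientation: [0.999, 0.045, -0.002, -0.001]
wrist_force: [-6.7, -2.2, 2.6]
width: 85.3
```

Request:
jog_arm:
  targets:
    - [-0.002, 0, 0, 0]
    - [-0.004, 0, 0, 0]
    - [-0.006, 0, 0, 0]
    - [-0.006, 0, 0, 0]
    - [-0.006, 0, -0.004, 0]
    - [-0.006, 0, -0.01, 0]
    - [-0.006, 0, -0.02, 0]
    - [0, 0, -0.02, 0]

```text
t: 38.92
ee_pos: [490.0, -203.4, 68.4]
orientation: [0.999, 0.045, -0.002, -0.001]
wrist_force: [-0.2, -0.6, 0.1]
width: 85.0
```

Request:
jog_arm:
  targets:
    - [-0.01, 0, -0.02, 0]
    - [-0.02, 0, -0.02, 0]
    - [-0.03, 0, -0.02, 0]
    - [-0.03, 0, -0.02, 0]
    - [-0.03, 0, -0.01, 0]
    - [-0.02, 0, 0, 0]
    - [-0.01, 0, 0, 0]
    - [0, 0, 0, 0]

```text
t: 39.58
ee_pos: [341.3, -217.2, 158.7]
orientation: [0.999, 0.044, -0.0, -0.0]
wrist_force: [-0.5, 0.2, -0.7]
width: 85.2
```

```bash
python3 plan.py; python3 - <<'E'
from workcell import viewer
from h import *
for c in ["scene","top"]:
    r=viewer.read_camera(c); np.savez(f"{c}16.npz",**r)
    i=r["frame"][:,:,::-1]
    a=i[190:260,150:270] if c=="scene" else i[150:250,270:390]
    cv2.imwrite(f"pics/{c}16.png",cv2.resize(a,None,fx=6,fy=6 if c=="scene" else 5.5,interpolation=cv2.INTER_CUBIC))
    P=cloud(r)
    for lo,hi in (([595,-330,36],[640,-120,60]),([480,-140,43],[595,-85,60])):
        q,m=rect(P,lo,hi); q=q[q[:,2]>41]
        if len(q)>5: print(c,len(q),q.mean(0).round(1), np.polyfit(q[:,1],q[:,0],1), np.polyfit(q[:,0],q[:,1],1))
E
```

```text
t 39.58 pos [ 341.3 -217.2  158.7] yaw 5.04 zax [-5.e-04  3.e-04 -1.e+00] F [-0.5  0.2 -0.7] w 85.2 q [-0.67 -0.    2.2  -0.    0.94  0.81]
scene 159 [ 606.  -209.1   44.1] [-8.34101795e-02  5.88589336e+02] [  -8.30008437 4821.01522767]
scene 27 [ 541.3 -109.3   45.9] [  1.22840393 675.54198719] [ 4.26038314e-02 -1.32378396e+02]
top 129 [ 603.8 -210.4   44.6] [-8.63012995e-02  5.85598131e+02] [  -8.76411261 5080.99003248]
top 53 [ 542.1 -113.9   45.1] [ -0.69713319 462.64832269] [-6.25253416e-02 -8.00082644e+01]
```

View pics/scene16.png

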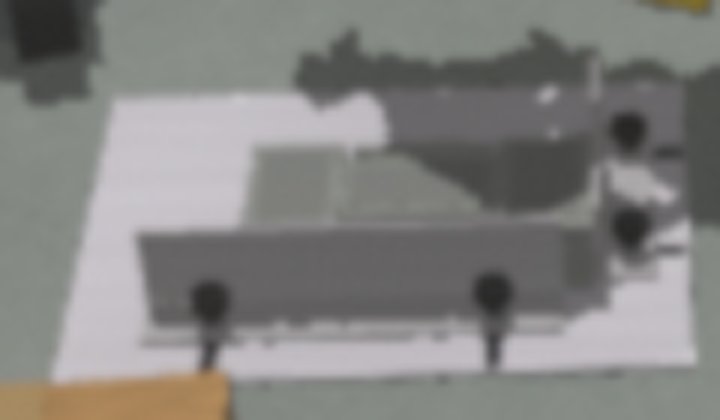

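View pics/top16.png

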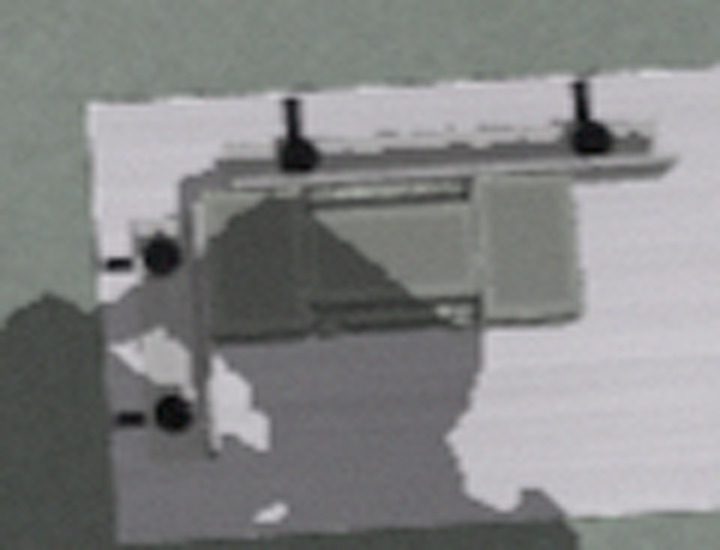

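```bash
python3 - <<'E'
from h import *
r=dict(np.load("top16.npz")); P=cloud(r); r0=dict(np.load("top0.npz"));P0=cloud(r0)
N=np.array([.9960,.0893]);T=np.array([-.0893,.9960])
def nt(q): return np.c_[q[:,:2]@N,q[:,:2]@T,q[:,2]]
A=nt(P[np.isfinite(P[...,0])]);A0=nt(P0[np.isfinite(P0[...,0])])
def sel(A,a,b,c,d,e,f): return A[(A[:,0]>a)&(A[:,0]<b)&(A[:,1]>c)&(A[:,1]<d)&(A[:,2]>e)&(A[:,2]<f)]
w=sel(A,500,575,-320,-165,33,42); print("top cover n",np.percentile(w[:,0],[1,99]).round(1),"t",np.percentile(w[:,1],[1,99]).round(1))
for nm,X in (("before",A0),("after",A)):
    g=sel(X,575,600,-345,-180,42,52); print(nm,"far top n",np.median(g[:,0]).round(1)); g=sel(X,472,510,-175,-140,42,52); print("side top t",np.median(g[:,1]).round(1),len(g))
w=sel(A,495,530,-340,-150,6,30)
for t in range(-310,-160,15):
    v=w[(w[:,1]>t)&(w[:,1]<t+15)]
    print(t,[ (np.median(v[(v[:,2]>z)&(v[:,2]<z+8),0]).round(1) if ((v[:,2]>z)&(v[:,2]<z+8)).any() else None) for z in (6,14,22)])
E
```

```text
top cover n [518.7 573.9] t [-307.4 -166.5]
before far top n 583.3
side top t -157.4 17
after far top n 583.1
side top t -157.7 16
-310 [np.float64(504.9), np.float64(518.3), np.float64(518.1)]
-295 [np.float64(514.1), np.float64(517.7), np.float64(518.3)]
-280 [np.float64(513.4), np.float64(518.5), np.float64(519.5)]
-265 [np.float64(509.4), np.float64(520.0), np.float64(525.9)]
-250 [np.float64(504.1), np.float64(520.5), np.float64(524.2)]
-235 [np.float64(514.0), np.float64(520.7), np.float64(520.3)]
-220 [np.float64(520.0), np.float64(529.7), np.float64(524.1)]
-205 [np.float64(513.0), np.float64(518.2), np.float64(521.3)]
-190 [np.float64(508.3), np.float64(518.4), np.float64(518.5)]
-175 [np.float64(515.9), np.float64(518.0), np.float64(518.3)]
```

```bash
python3 -c "
from workcell import job,monitor
print(monitor.sense()['t']); print(job.finish_job())"
```

```text
39.6833
the job is handed in; nothing more can be done
None
```

I handed the job in at about 39.7 s. The cover is off the shut box and lies on top of the pile, and the pile has been pushed square into the tray's corner.

- **Cover:** I squeezed both tabs until the fingers read about 49 mm, then lifted it off and carried it over level. I set it down at about 2.4 N contact before letting go, with no drop.
- **Squaring:** I pushed the pile against the far guide, then the side guide, then the far guide again. The highest wrist force read at the end of any push was about 8 N, under the 15 N at which the guides slip.

**Last checks:**
- Both guides sit within 0.3 mm of where they started.
- The covers' long-side faces line up within about 1 mm at the ends, where the readings are clean.
- The second push on the far guide met resistance 0.2 mm from the first.
- The arm finished clear of everything, and I saw no contact with the other things on the bench.

**Not fully confirmed:**
- The depth readings low on the bottom cover were noisy, differing by up to about 15 mm, so they say little about it.
- The pile's ends at the side guide were not measured as finely as its long sides. That they are flush rests on the pictures and on the push being firmly resisted.
- On the box I felt a 5.4 N upward push as the gripper closed, probably the fingertips touching the rim. It went away as soon as I lifted.

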